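Turn the colour chart face up for the reference frame and zero the frame counter

TASK

Get the animation stand ready for its reference frame. The colour chart block lies face down, showing its dark back with the orange dot: turn it over so that its coloured patches face up, without ever letting it topple or tumble, and leave it lying flat and square inside the white outline on the green mat. Then turn the frame counter's knob counter-clockwise all the way back to its zero stop, at the red tick, leaving everything else on the table where it is.

Things in the scene. Friction and masses are not known exactly. Their poses are not given: they have to be found in the camera images.
- chart_center (a point): Centre of the loose colour chart block, a rigid block 66 long (x) x 46 wide (y) x 26 mm thick (z), 0.08 to 0.17 kg, all four sides flat. Its z axis points out of the dark back with the orange dot (straight up at the start, face down on the bare table, centre 13 mm high); the face with six coloured patches is on the -z side. It is symmetric end for end. It stands steadily on its 46 x 26 mm end, centre then 33 mm high. A grey-patched look-alike block stays where it is.
- outline (a point): Centre of the white outline on the green mat, at the mat's top surface (the fixed mat is 3 mm thick and lies flat on the table). x runs along the outline's long side (82 mm inside), y along its short side (62 mm inside). z up. Either end of the block may go either way.
- mat_free (a point): A clear spot on the mat's top surface, 130 mm along -x of the outline's axes from the outline's centre, with the same axes; free to set things down on. Nothing stands within 70 mm of it or of the outline's centre.
- reset_knob_grip (a point): Point on the knob's vertical axis at the height to grip its bar, on top of the fixed dark counter box (110 x 100 mm, 40 mm high). The grey bar standing on the knob is 42 long, 14 wide and 30 mm high, its top 7 mm above this point and 84 mm above the table. This frame turns with the knob: x runs along the bar, its white index mark lying on the -x half; z up.
- reset_knob (a joint): Knob angle in rad, 0 at its zero stop (end of travel, the white index mark at the red tick) and growing as it turns clockwise as seen from above, up to 2.2. It starts at 0.6 to 1.4, stays where it is left, and turns back counter-clockwise against light friction (0.03 N m).

How it is judged:
By the outcome, as a careful person would: the job done as asked, in the order asked, and still so for the second after the job is handed in, with the robot touching nothing.
It also fails if it takes over 59 s, if anything falls off the work surface, if the arm or the gripper's body presses on something with over 40 N, if the wrist force passes 120 N, or if a joint passes its speed limit or range.

ROBOT

A 6-joint arm with a two-finger parallel gripper is mounted at the origin on the work surface. World frame = base frame: x ahead of the robot, y to its left, z up, the work surface at z = 0. Lengths are in m, angles in rad, forces in N, time in s.
With the tool pointing down it reaches from about 0.35 to 0.775 m from the base axis. Payload 5.5 kg.
Tool frame: the origin (TCP) lies where the fingers leave the gripper's body, on its centre line; the fingertips stand 73 mm ahead of it and the grasp point (between the pads) lies 54 mm ahead of it; z points along the fingers, y is the direction in which the jaws open and shut (so a half turn about z gives the same grasp; the last joint's range is limited). The gripper opens to 85 mm and grips with 20 to 120 N. Pads are 22 mm wide; open, the fingers measure 114 mm over their backs; the gripper's body (76 mm by 85 mm) begins 54 mm behind the grasp point. The pads swing forward as they close: fully open they stand 13 mm farther back than shut.
Start: joints at [-1.399, 0.313, 0.046, 1.304, 0, 1.431], TCP at [0.176, -0.547, 0.304] pointing down, gripper open.
Joint ranges: [-2.76, 2.76], [-0.86, 1.69], [-1.03, 1.26], [-2.2, 2.34], [-1.47, 1.5], [-3.14, 3.14]. Speed limits (rad/s): [2.57, 2.57, 3.14, 3.14, 3.14, 3.14].

INTERFACE

Orientations are given as a unit quaternion [w, x, y, z].
In Python, from workcell import env, read_camera, job, cut_out gives the robot as it stands.
- The arm moves only by the tool servo_tool, never from a script. Its argument "deltas" is a list of rows, each an object of numbers: "dx", "dy", "dz": the shift along the world's x, y, z in mm; "rx", "ry", "rz": the turn, a rotation vector about the world's x, y, z in rad; "fingers": the closure, from -1 (fully open) to 1 (shut). A call has 1 to 8 rows; each row shifts and turns the commanded pose from where the row before left it; what a row does not reach is not made up. A row lasts 1/10 s, in which the tool goes at most 50 mm and 8.59 degrees, less where a joint would pass 70% of its speed; a pose out of reach is approached as far as the arm can. A call is refused whole if a number of a shift passes 50 or a number of a turn 0.15, either way. A call with a gripper value outside its range is refused whole. The fingers move at their own pace and stop on an object; "newtons" is the grip in N (left out, the last holds). Time passes only in rows, so rows that do not move let the fingers close. It gives the time, the measured TCP pose, the force and the opening at its end, in the units of the state.
- env.get_state(): the state, without advancing time (a new reading comes with each control period).
- read_camera(name): name is "scene" or "top" or "wrist"; returns a dict with "img" (384x512x3 uint8, red, green, blue), "intrinsics" (3x3 intrinsics, pixels), "k1" (the pictures are not rectified: a ray, as slopes to the right and down, at radius r is drawn at 1 + k1 r^2 times it, then the intrinsics apply), "extrinsics" (4x4, takes a point from camera to world coordinates); the wrist camera has in their place "hand_eye" (4x4, takes a point from camera to tool coordinates, whose origin is the TCP and whose axes are the flange's). Camera axes: x right, y down, z forward; pixel columns grow to the right and rows downward; lengths in m; the calibration is good to about 2 mm. A picture is of the moment at which its call begins: read the wrist's pose just before it. There is no depth.
- job.hand_in(): hands the job in, once; it reports no verdict.
Trained networks look in the newest picture that a camera, given by its name, has taken for a name from the list of things; names that differ only in an ending like _2 or _b are one class to them, and where a whole thing is asked for, a point or a joint stands for the part that bears it (a point fixed in the world has none). Each returns a list of dicts, best first, with "confidence" (0 to 1); they miss things now and then, are a little off and sometimes report something else, mostly with a low value. They report only what shows in the picture. A call takes as long as a camera call.
- cut_out(target, camera): "region" (384x512 bool, what is visible of it) and "extent" ([left, top, right, bottom] in pixels, round what is visible of it).
The state is a dict: "clock": time; "joint_pos": joint angles; "qvel": joint speeds; "tau": joint torques, N m; "tcp_pos": TCP position; "orientation": TCP orientation; "wrist_force": force on the tool from outside, world axes, zero at the start; "ft_torque": the same for the moment, N m; "finger_gap": finger opening in m.
Only numpy, scipy, OpenCV 4.12 (cv2) and the standard library are available. Lean on these libraries where they do the work, as an engineer would, in place of code of your own. Each camera call takes 0.05 s, during which the arm holds its last target. There are 200 camera calls.

## Working session

There is one attempt and no reset: what is moved stays moved. The work goes in short steps, Python scripts to look and compute and a tool call to move; the robot and the scene stay as the last step left them, time stands still between calls to the robot, and variables do not carry over. Pictures are saved under pics/ and viewed, about 8 in all and at most 12, crops included, and the job is handed in when it is done.

Besides the shell and the picture viewer there is one more tool, called after "Emit:" as name(argument=value, ...) on one line, values as JSON. servo_tool: Moves the arm, as the interface text tells. Its arguments: {"type":"object","properties":{"deltas":{"type":"array"},"newtons":{"type":"number"}},"required":["deltas"]}

```bash
ls; mkdir -p pics; cat > h.py <<'E'
import numpy as np, cv2
from workcell import env, read_camera, job, cut_out
from scipy.spatial.transform import Rotation as R
def Rq(q): return R.from_quat([q[1],q[2],q[3],q[0]])
def shot(name):
    s=env.get_state(); c=read_camera(name)
    if 'extrinsics' in c: T=np.array(c['extrinsics'])
    else:
        B=np.eye(4); B[:3,:3]=Rq(s['orientation']).as_matrix(); B[:3,3]=s['tcp_pos']
        T=B@np.array(c['hand_eye'])
    return c,T
def toworld(c,T,px,z):
    K=np.array(c['intrinsics']); px=np.atleast_2d(px).astype(float)
    d=(px-K[:2,2])/[K[0,0],K[1,1]]; u=d.copy()
    for _ in range(20): u=d/(1+c['k1']*(u**2).sum(1,keepdims=True))
    r=np.c_[u,np.ones(len(u))]@T[:3,:3].T; o=T[:3,3]
    return (o+r*((z-o[2])/r[:,2])[:,None])[:,:2]
def topx(c,T,P):
    K=np.array(c['intrinsics']); p=(np.atleast_2d(P)-T[:3,3])@T[:3,:3]; u=p[:,:2]/p[:,2:]
    u=u*(1+c['k1']*(u**2).sum(1,keepdims=True)); return u*[K[0,0],K[1,1]]+K[:2,2]
def save(n,img,s=1):
    cv2.imwrite('pics/'+n,cv2.resize(img[:,:,::-1],None,fx=s,fy=s,interpolation=cv2.INTER_CUBIC))
E
python3 - <<'E'
from h import *
print(env.get_state())
ims=[]
for n in ['top','scene']:
    c,T=shot(n); save(n+'0.png',c['img'],1.5); print(n,T[:3,3].round(3),T[:3,:3].round(2).tolist(),np.array(c['intrinsics']).tolist(),c['k1'])
    for t in ['chart_center','reset_knob']:
        for d in cut_out(t,n):
            r=d['region']; q=cv2.minAreaRect(np.argwhere(r)[:,::-1].astype(np.float32)); print(t,d['confidence'],d['extent'],r.sum(),q)
            if n=='top': 
                z=.026 if 'chart' in t else .084
                b=toworld(c,T,cv2.boxPoints(q),z); print(b.round(4).tolist())
E
```

```text
pics
{'clock': 0.0, 'joint_pos': array([-1.39863195e+00,  3.13978163e-01,  4.49853992e-02,  1.30356864e+00,
       -1.03096239e-05,  1.43120490e+00]), 'qvel': array([-9.19560847e-04,  1.14050113e-03,  6.24700259e-04, -6.79755447e-05,
        1.53734664e-03,  1.36339744e-03]), 'tau': array([ 7.92807987e-04, -4.80628145e+01,  2.98533118e+01,  1.92898972e-02,
       -5.17906426e-05,  3.46697220e-06]), 'tcp_pos': array([ 0.17629959, -0.54691946,  0.30302401]), 'orientation': array([-8.82336983e-04,  9.87875235e-01,  1.55247357e-01, -1.95269232e-05]), 'wrist_force': array([ 0.53421504,  0.24317315, -0.26532585]), 'ft_torque': array([-0.02133202, -0.00312407, -0.02626987]), 'finger_gap': 0.08528203911343227}
top [ 0.492 -0.039  0.951] [[-0.01, -1.0, 0.06], [-1.0, 0.01, -0.01], [0.01, -0.06, -1.0]] [[380.53719611516397, 0.0, 252.17024983183873], [0.0, 380.53719611516397, 196.30114792717873], [0.0, 0.0, 1.0]] 0.014898504949083196
chart_center 0.72 [327.5, 229.6, 357.4, 250.4] 549 ((342.3719787597656, 241.2039794921875), (29.247772216796875, 19.94572639465332), 10.30484676361084)
[[0.4225, -0.2225], [0.4696, -0.2324], [0.4562, -0.3017], [0.4092, -0.2917]]
reset_knob 0.81 [281.0, 141.0, 298.0, 159.4] 274 ((288.0, 149.5), (17.0, 18.0), 90.0)
[[0.674, -0.1082], [0.6736, -0.1497], [0.6341, -0.149], [0.6345, -0.1076]]
scene [1.078 0.591 0.737] [[-0.77, 0.41, -0.5], [0.64, 0.48, -0.6], [-0.01, -0.78, -0.63]] [[390.0966516974951, 0.0, 256.18502530278306], [0.0, 390.0966516974951, 183.30521645424088], [0.0, 0.0, 1.0]] -0.13195544934206047
chart_center 0.62 [230.6, 145.5, 253.3, 165.2] 292 ((240.30001831054688, 151.10003662109375), (19.230182647705078, 18.335756301879883), 63.43495178222656)
chart_center 0.39 [197.8, 181.3, 214.6, 198.1] 257 ((205.0, 188.0), (18.0, 16.0), 90.0)
```

View pics/top0.png

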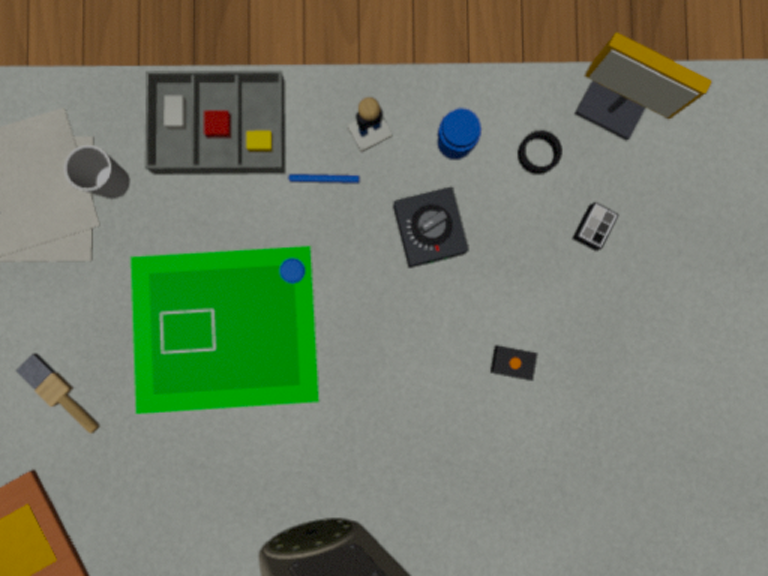

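View pics/scene0.png

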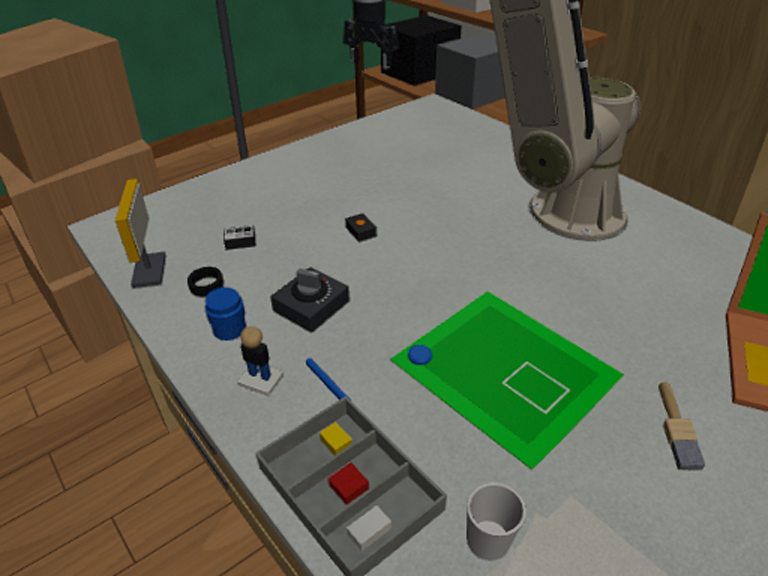

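The top view shows the chart (orange dot) at (515,363), the grey look-alike at (597,226), the knob at (432,222) with the red tick at (437,248), and the outline at (188,331), all in 1.5x pixels. The scene view agrees. Next I measure the outline, and the knob roughly.

```bash
python3 - <<'E'
from h import *
c,T=shot('top'); im=c['img'].astype(int)
r,g,b=im[...,0],im[...,1],im[...,2]
w=(np.minimum(r,b)>70)&(g>100); m=np.zeros_like(w); m[198:244,98:152]=1; w&=m
pts=np.argwhere(w)[:,::-1]; print(len(pts))
P=toworld(c,T,pts,.003); q=cv2.minAreaRect((P*1000).astype(np.float32)); print(q)
o=np.array(q[0])/1000
bx=cv2.boxPoints(q); print(bx)
d=max([bx[1]-bx[0],bx[2]-bx[1]],key=np.linalg.norm); d/=np.linalg.norm(d); d*=np.sign(d[1])
print('outx',d,'yaw',np.degrees(np.arctan2(d[1],d[0])),'free',o-.13*d)
red=(r>120)&(g<60)&(b<60); red[:120]=0;red[:,:270]=0;red[:,310:]=0; red[175:]=0
print('red',toworld(c,T,np.argwhere(red)[:,::-1],.055).mean(0) if red.any() else None)
save('knob0.png',im[115:185,255:325].astype(np.uint8),7)
E
```

```text
272
((496.2792053222656, 271.13653564453125), (70.24115753173828, 90.56636047363281), 2.903233766555786)
[[458.91016 314.58276]
 [463.49725 224.13263]
 [533.64825 227.6903 ]
 [529.06116 318.14044]]
outx [-0.05064901  0.9987166 ] yaw 92.90321 free [0.50286358 0.14130339]
red [ 0.62163547 -0.13865398]
```

Emit:
servo_tool(deltas=[{"dx": 38,"dy": 31,"rz": 0.1,"fingers": -1},{"dx": 38,"dy": 31,"rz": 0.12},{"dx": 38,"dy": 31,"rz": 0.12},{"dx": 38,"dy": 31,"rz": 0.12},{"dx": 38,"dy": 31,"rz": 0.12},{"dx": 38,"dy": 31,"rz": 0.12},{"dx": 20,"dy": 31,"rz": 0.12},{"dy": 30,"rz": 0.12}])

```text
invalid input at $.deltas[0]: expected keys dx, dy, dz, rx, ry, rz, fingers
```

Emit:
servo_tool(deltas=[{"dx": 38,"dy": 31,"dz": 0,"rx": 0,"ry": 0,"rz": 0.12,"fingers": -1},{"dx": 38,"dy": 31,"dz": 0,"rx": 0,"ry": 0,"rz": 0.12,"fingers": -1},{"dx": 38,"dy": 31,"dz": 0,"rx": 0,"ry": 0,"rz": 0.12,"fingers": -1},{"dx": 38,"dy": 31,"dz": 0,"rx": 0,"ry": 0,"rz": 0.12,"fingers": -1},{"dx": 38,"dy": 31,"dz": 0,"rx": 0,"ry": 0,"rz": 0.12,"fingers": -1},{"dx": 38,"dy": 31,"dz": 0,"rx": 0,"ry": 0,"rz": 0.12,"fingers": -1},{"dx": 20,"dy": 31,"dz": 0,"rx": 0,"ry": 0,"rz": 0.12,"fingers": -1},{"dx": 0,"dy": 30,"dz": 0,"rx": 0,"ry": 0,"rz": 0.12,"fingers": -1}])

```text
clock: 1.15
tcp_pos: [0.4267, -0.2988, 0.3036]
orientation: [0.0, 0.802, 0.597, 0.0]
wrist_force: [-0.1, 0.5, 0.3]
finger_gap: 0.0851
```

Emit:
servo_tool(deltas=[{"dx": 0,"dy": 0,"dz": 0,"rx": 0,"ry": 0,"rz": 0.1,"fingers": -1},{"dx": 0,"dy": 0,"dz": 0,"rx": 0,"ry": 0,"rz": 0,"fingers": -1},{"dx": 0,"dy": 0,"dz": 0,"rx": 0,"ry": 0,"rz": 0,"fingers": -1}])

```text
clock: 1.45
tcp_pos: [0.4245, -0.3005, 0.304]
orientation: [0.0, 0.775, 0.632, -0.0]
wrist_force: [0.5, -0.3, -0.2]
finger_gap: 0.0854
```

```bash
python3 - <<'E'
from h import *
c,T=shot('wrist'); s=env.get_state(); print(s['joint_pos'].round(3),s['tcp_pos'],s['clock'])
Rm=Rq(s['orientation']).as_matrix(); print(Rm.round(3).tolist(), T[:3,3])
save('w1.png',c['img'],1.5)
for d in cut_out('chart_center','wrist'):
    r=d['region'].astype(np.uint8); q=cv2.minAreaRect(np.argwhere(r)[:,::-1].astype(np.float32)); print(d['confidence'],q)
    P=toworld(c,T,np.argwhere(r)[:,::-1],.026); q=cv2.minAreaRect((P*1000).astype(np.float32)); print(q, cv2.boxPoints(q).tolist())
E
```

```text
[-0.771  0.206 -0.095  1.269 -0.     1.001] [ 0.42435887 -0.30083885  0.30396401] 1.5
[[0.2, 0.98, 0.0], [0.98, -0.2, -0.0], [-0.0, 0.0, -1.0]] [ 0.43902651 -0.22695716  0.37488009]
0.74 ((260.0, 135.5), (51.0, 36.0), 90.0)
((436.75762939453125, -265.12384033203125), (64.13130950927734, 46.638031005859375), 78.48931884765625) [[407.5089111328125, -291.8912658691406], [453.20892333984375, -301.1979064941406], [466.00634765625, -238.35641479492188], [420.30633544921875, -229.04977416992188]]
```

View pics/w1.png

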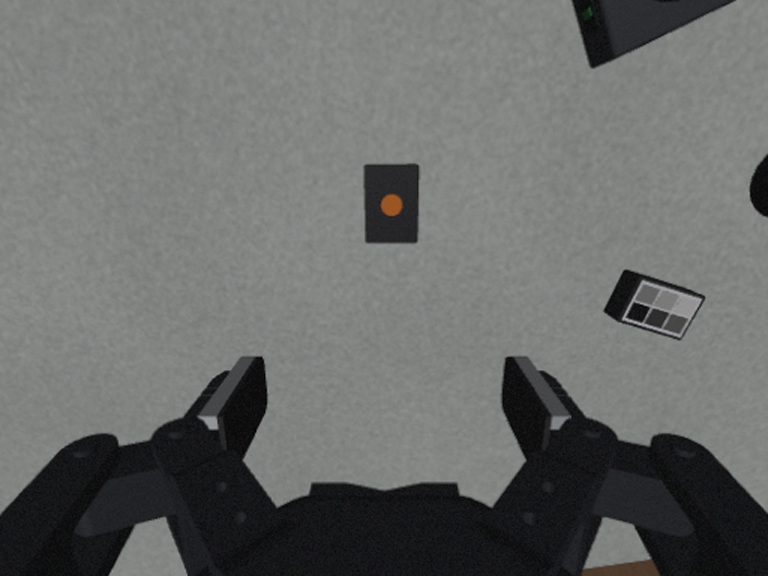

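The wrist view shows the dark back with its dot at (391,203), square with the tool. It also shows the grey look-alike at (660,305). I now approach tilted by -20°, gripping 18 mm towards the +y end.

Emit:
servo_tool(deltas=[{"dx": 5,"dy": 18,"dz": -45,"rx": -0.114,"ry": 0.023,"rz": 0,"fingers": -1},{"dx": 5,"dy": 18,"dz": -45,"rx": -0.114,"ry": 0.023,"rz": 0,"fingers": -1},{"dx": 5,"dy": 18,"dz": -45,"rx": -0.114,"ry": 0.023,"rz": 0,"fingers": -1},{"dx": 5,"dy": 17,"dz": -36,"rx": 0,"ry": 0,"rz": 0,"fingers": -1},{"dx": 0,"dy": 0,"dz": 0,"rx": 0,"ry": 0,"rz": 0,"fingers": -1},{"dx": 0,"dy": 0,"dz": -25,"rx": 0,"ry": 0,"rz": 0,"fingers": -1},{"dx": 0,"dy": 0,"dz": -20,"rx": 0,"ry": 0,"rz": 0,"fingers": -1},{"dx": 0,"dy": 0,"dz": 0,"rx": 0,"ry": 0,"rz": 0,"fingers": -1}])

```text
clock: 2.35
tcp_pos: [0.4437, -0.2303, 0.0872]
orientation: [0.109, 0.763, 0.623, -0.135]
wrist_force: [-0.5, 0.2, -0.1]
finger_gap: 0.085
```

```bash
python3 - <<'E'
from h import *
c,T=shot('wrist'); s=env.get_state(); print(s['joint_pos'].round(3),s['tcp_pos'],s['wrist_force'])
Rm=Rq(s['orientation']).as_matrix(); print(Rm.round(3).tolist(), 'G',s['tcp_pos']+.054*Rm[:,2])
save('w2.png',c['img'],1.5)
for d in cut_out('chart_center','wrist'):
    r=d['region'].astype(np.uint8)
    P=toworld(c,T,np.argwhere(r)[:,::-1],.026); q=cv2.minAreaRect((P*1000).astype(np.float32)); print(d['confidence'],q, cv2.boxPoints(q).tolist())
E
```

```text
[-0.489  0.32  -0.57   0.578 -0.334  1.265] [ 0.44432365 -0.230609    0.08838581] [0.65178563 0.69212171 0.70253657]
[[0.188, 0.98, -0.069], [0.921, -0.2, -0.335], [-0.342, -0.0, -0.94]] G [ 0.44061159 -0.24869559  0.03764041]
0.92 ((439.29241943359375, -256.1868591308594), (84.32304382324219, 46.066776275634766), 78.02051544189453) [[408.0095520019531, -292.64935302734375], [453.0730895996094, -302.2110290527344], [470.5752868652344, -219.724365234375], [425.5117492675781, -210.16268920898438]]
```

View pics/w2.png

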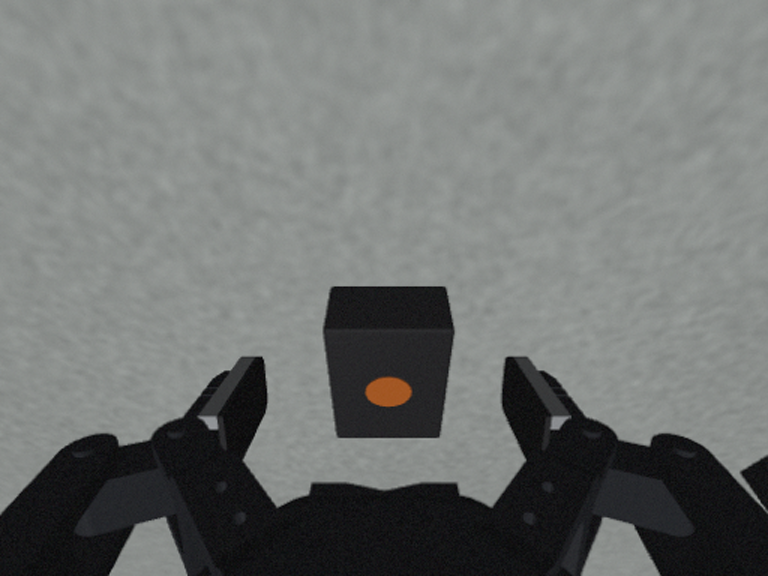

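Emit:
servo_tool(deltas=[{"dx": 0,"dy": 1,"dz": -10,"rx": 0,"ry": 0,"rz": 0,"fingers": -1},{"dx": 0,"dy": 0,"dz": -6,"rx": 0,"ry": 0,"rz": 0,"fingers": -1},{"dx": 0,"dy": 0,"dz": 0,"rx": 0,"ry": 0,"rz": 0,"fingers": 1},{"dx": 0,"dy": 0,"dz": 0,"rx": 0,"ry": 0,"rz": 0,"fingers": 1},{"dx": 0,"dy": 0,"dz": 0,"rx": 0,"ry": 0,"rz": 0,"fingers": 1},{"dx": 0,"dy": 0,"dz": 0,"rx": 0,"ry": 0,"rz": 0,"fingers": 1},{"dx": 0,"dy": 0,"dz": 0,"rx": 0,"ry": 0,"rz": 0,"fingers": 1},{"dx": 0,"dy": 0,"dz": 0,"rx": 0,"ry": 0,"rz": 0,"fingers": 1}], newtons=60)

```text
clock: 3.25
tcp_pos: [0.4448, -0.2284, 0.0725]
orientation: [0.11, 0.762, 0.624, -0.134]
wrist_force: [-0.0, 1.4, 5.3]
finger_gap: 0.045
```

Emit:
servo_tool(deltas=[{"dx": 0,"dy": 0,"dz": 0,"rx": 0,"ry": 0,"rz": 0,"fingers": 1},{"dx": 0,"dy": 0,"dz": 5,"rx": 0,"ry": 0,"rz": 0,"fingers": 1},{"dx": 0,"dy": 0,"dz": 30,"rx": 0,"ry": 0,"rz": 0,"fingers": 1},{"dx": 0,"dy": 0,"dz": 40,"rx": 0,"ry": 0,"rz": 0,"fingers": 1},{"dx": 0,"dy": 0,"dz": 40,"rx": 0,"ry": 0,"rz": 0,"fingers": 1},{"dx": 0,"dy": 0,"dz": 30,"rx": 0,"ry": 0,"rz": 0,"fingers": 1},{"dx": 0,"dy": 0,"dz": 0,"rx": 0,"ry": 0,"rz": 0,"fingers": 1}])

```text
clock: 3.95
tcp_pos: [0.4465, -0.2295, 0.2217]
orientation: [0.114, 0.762, 0.623, -0.133]
wrist_force: [0.8, -1.2, -1.2]
finger_gap: 0.0449
```

```bash
python3 - <<'E'
from h import *
c,T=shot('wrist'); s=env.get_state(); print(s['joint_pos'].round(3),s['tcp_pos'],s['wrist_force'],s['finger_gap'])
Rm=Rq(s['orientation']).as_matrix(); print(Rm.round(3).tolist())
save('w3.png',c['img'],1.5)
E
```

```text
[-0.485  0.168 -0.395  0.9   -0.334  1.267] [ 0.44549072 -0.22890707  0.21915119] [-0.02076585 -0.27562594 -2.30225414] 0.04478670896152859
[[0.187, 0.98, -0.064], [0.92, -0.198, -0.337], [-0.343, 0.005, -0.939]]
```

View pics/w3.png

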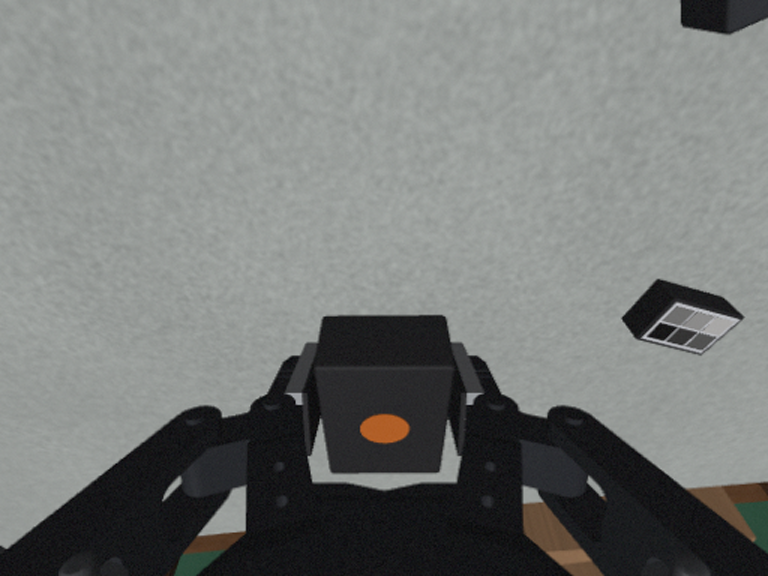

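The block is held, its end visible between the jaws at (385,340). I carry it to the free mat spot, aligning the yaw and pitching it by 90°.

Emit:
servo_tool(deltas=[{"dx": 8,"dy": 30,"dz": 0,"rx": 0,"ry": 0,"rz": 0.1255,"fingers": 1},{"dx": 8,"dy": 35,"dz": 0,"rx": 0,"ry": 0,"rz": 0.1255,"fingers": 1},{"dx": 8,"dy": 30,"dz": 0,"rx": 0.12,"ry": 0.006,"rz": 0,"fingers": 1},{"dx": 8,"dy": 30,"dz": 0,"rx": 0.12,"ry": 0.006,"rz": 0,"fingers": 1},{"dx": 7,"dy": 30,"dz": 0,"rx": 0.12,"ry": 0.006,"rz": 0,"fingers": 1},{"dx": 7,"dy": 30,"dz": 0,"rx": 0.12,"ry": 0.006,"rz": 0,"fingers": 1},{"dx": 7,"dy": 30,"dz": 0,"rx": 0.12,"ry": 0.006,"rz": 0,"fingers": 1},{"dx": 7,"dy": 30,"dz": 0,"rx": 0.12,"ry": 0.006,"rz": 0,"fingers": 1}])

```text
clock: 4.8
tcp_pos: [0.5039, 0.0179, 0.2155]
orientation: [-0.136, 0.677, 0.712, 0.129]
wrist_force: [0.7, -0.8, -1.9]
finger_gap: 0.0452
```

Emit:
servo_tool(deltas=[{"dx": 0,"dy": 20,"dz": 0,"rx": 0.12,"ry": 0.006,"rz": 0,"fingers": 1},{"dx": 0,"dy": 20,"dz": 0,"rx": 0.12,"ry": 0.006,"rz": 0,"fingers": 1},{"dx": 0,"dy": 20,"dz": 0,"rx": 0.12,"ry": 0.006,"rz": 0,"fingers": 1},{"dx": 0,"dy": 6,"dz": 0,"rx": 0.12,"ry": 0.006,"rz": 0,"fingers": 1},{"dx": 0,"dy": 0,"dz": 0,"rx": 0.12,"ry": 0.006,"rz": 0,"fingers": 1},{"dx": 0,"dy": 0,"dz": 0,"rx": 0.12,"ry": 0.006,"rz": 0,"fingers": 1},{"dx": 0,"dy": 0,"dz": 0,"rx": 0.12,"ry": 0.006,"rz": 0,"fingers": 1},{"dx": 0,"dy": 0,"dz": 0,"rx": 0,"ry": 0,"rz": 0,"fingers": 1}])

```text
clock: 5.6
tcp_pos: [0.5032, 0.0821, 0.2118]
orientation: [-0.417, 0.568, 0.592, 0.392]
wrist_force: [-0.4, 0.4, -1.8]
finger_gap: 0.0446
```

```bash
cat > st.py <<'E'
from h import *
def st():
    s=env.get_state(); print('t',round(s['clock'],2),'j',s['joint_pos'].round(3),'tcp',(1000*s['tcp_pos']).round(1),'F',s['wrist_force'].round(1),'gap',s['finger_gap'].round(4))
    Rm=Rq(s['orientation']).as_matrix(); print('x',Rm[:,0].round(3),'y',Rm[:,1].round(3),'z',Rm[:,2].round(3)); return s,Rm
if __name__=='__main__': st()
E
python3 st.py
```

```text
Traceback (most recent call last):
  File "st.py", line 5, in <module>
    if __name__=='__main__': st()
                             ~~^^
  File "st.py", line 3, in st
    s=env.get_state(); print('t',round(s['clock'],2),'j',s['joint_pos'].round(3),'tcp',(1000*s['tcp_pos']).round(1),'F',s['wrist_force'].round(1),'gap',s['finger_gap'].round(4))
                                                                                                                                                        ^^^^^^^^^^^^^^^^^^^^^
AttributeError: 'float' object has no attribute 'round'
```

```bash
sed -i "s/s\['finger_gap'\].round(4)/round(s['finger_gap'],4)/" st.py
cat >> st.py <<'E'
def need(Rm,theta,yaw=92.9):
    y=np.radians(yaw); e=np.array([np.cos(y),np.sin(y),0]); j=np.array([np.sin(y),-np.cos(y),0]); t=np.radians(theta)
    z=e*np.sin(t)-np.array([0,0,np.cos(t)]); Rt=np.c_[np.cross(j,z),j,z]
    print('rotvec to target',R.from_matrix(Rt@Rm.T).as_rotvec().round(4))
E
python3 - <<'E'
from st import *
s,Rm=st(); need(Rm,70)
E
```

```text
t 5.6 j [-0.401  0.652 -0.177  1.614  1.004  0.627] tcp [503.2  82.1 211.8] F [-0.4  0.4 -1.8] gap 0.0446
x [-0.007  0.345  0.939] y [ 0.999  0.049 -0.01 ] z [-0.049  0.937 -0.345]
rotvec to target [ 0.0037 -0.0099  0.0021]
```

Emit:
servo_tool(deltas=[{"dx": 3,"dy": 0,"dz": -40,"rx": 0.003,"ry": -0.01,"rz": 0,"fingers": 1},{"dx": 0,"dy": 0,"dz": -40,"rx": 0,"ry": 0,"rz": 0,"fingers": 1},{"dx": 0,"dy": 0,"dz": -30,"rx": 0,"ry": 0,"rz": 0,"fingers": 1},{"dx": 0,"dy": 0,"dz": -15,"rx": 0,"ry": 0,"rz": 0,"fingers": 1},{"dx": 0,"dy": 0,"dz": 0,"rx": 0,"ry": 0,"rz": 0,"fingers": 1},{"dx": 0,"dy": 0,"dz": 0,"rx": 0,"ry": 0,"rz": 0,"fingers": 1}])

```text
clock: 6.2
tcp_pos: [0.5076, 0.0828, 0.093]
orientation: [-0.41, 0.563, 0.597, 0.397]
wrist_force: [0.5, 0.6, -1.3]
finger_gap: 0.0446
```

```bash
python3 - <<'E'
from st import *
s,Rm=st(); need(Rm,70)
c,T=shot('scene')
p=topx(c,T,[[.503,.141,.036]])[0]; print(p)
x,y=p.astype(int); save('s2.png',c['img'][y-60:y+50,x-80:x+60],5)
E
```

```text
t 6.2 j [-0.397  0.815 -0.222  1.389  1.01   0.621] tcp [507.6  82.8  93. ] F [ 0.5  0.6 -1.3] gap 0.0446
x [-0.029  0.348  0.937] y [0.999 0.05  0.013] z [-0.042  0.936 -0.349]
rotvec to target [0.0064 0.013  0.0006]
[317.66223761 220.60813997]
```

View pics/s2.png

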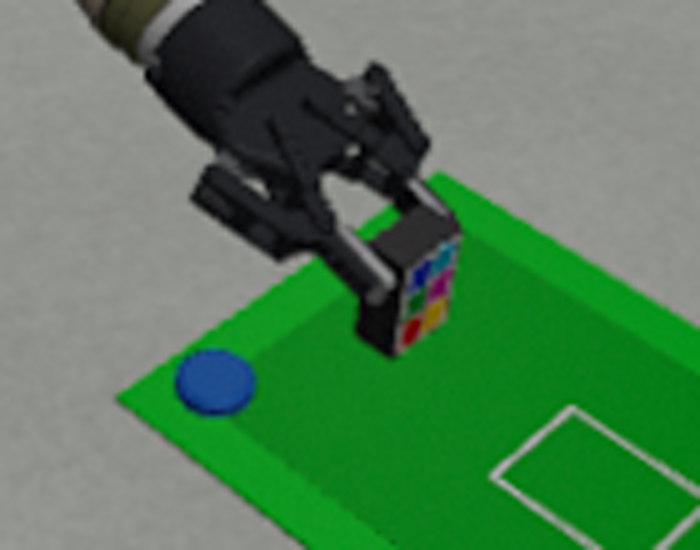

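The scene view shows the block held on end, with the patches facing +y (430,290 in the crop) and clear of the mat. I lower it until it touches.

Emit:
servo_tool(deltas=[{"dx": 0,"dy": 0,"dz": -8,"rx": 0.003,"ry": 0.006,"rz": 0,"fingers": 1},{"dx": 0,"dy": 0,"dz": -6,"rx": 0,"ry": 0,"rz": 0,"fingers": 1},{"dx": 0,"dy": 0,"dz": -2,"rx": 0,"ry": 0,"rz": 0,"fingers": 1},{"dx": 0,"dy": 0,"dz": 0,"rx": 0,"ry": 0,"rz": 0,"fingers": 1}])

```text
clock: 6.65
tcp_pos: [0.5073, 0.0827, 0.0757]
orientation: [-0.413, 0.564, 0.595, 0.396]
wrist_force: [-0.2, -0.3, -1.3]
finger_gap: 0.0452
```

Emit:
servo_tool(deltas=[{"dx": 0,"dy": 0,"dz": -2,"rx": 0,"ry": 0,"rz": 0,"fingers": 1},{"dx": 0,"dy": 0,"dz": 0,"rx": 0,"ry": 0,"rz": 0,"fingers": 1}])

```text
clock: 6.85
tcp_pos: [0.5074, 0.0827, 0.0738]
orientation: [-0.413, 0.564, 0.595, 0.396]
wrist_force: [0.7, -0.4, -0.8]
finger_gap: 0.0448
```

Emit:
servo_tool(deltas=[{"dx": 0,"dy": 0,"dz": -1,"rx": 0,"ry": 0,"rz": 0,"fingers": 1},{"dx": 0,"dy": 0,"dz": 0,"rx": 0,"ry": 0,"rz": 0,"fingers": 1}])

```text
clock: 7.05
tcp_pos: [0.5074, 0.0827, 0.0732]
orientation: [-0.413, 0.564, 0.595, 0.397]
wrist_force: [-0.2, -1.4, 2.2]
finger_gap: 0.0447
```

```bash
python3 - <<'E'
from st import *
s,Rm=st(); need(Rm,70)
E
```

```text
t 7.05 j [-0.398  0.85  -0.221  1.365  1.011  0.619] tcp [507.4  82.7  73.2] F [-0.2 -1.4  2.2] gap 0.0447
x [-0.023  0.344  0.939] y [0.999 0.049 0.006] z [-0.044  0.938 -0.344]
rotvec to target [0.0022 0.0062 0.0012]
```

Emit:
servo_tool(deltas=[{"dx": 0,"dy": 0,"dz": 0,"rx": 0,"ry": 0,"rz": 0,"fingers": -1},{"dx": 0,"dy": 0,"dz": 0,"rx": 0,"ry": 0,"rz": 0,"fingers": -1},{"dx": 0,"dy": 0,"dz": 0,"rx": 0,"ry": 0,"rz": 0,"fingers": -1},{"dx": 0,"dy": 0,"dz": 0,"rx": 0,"ry": 0,"rz": 0,"fingers": -1},{"dx": 0,"dy": 0,"dz": 0,"rx": 0,"ry": 0,"rz": 0,"fingers": -1},{"dx": 1,"dy": -20,"dz": 7,"rx": 0,"ry": 0,"rz": 0,"fingers": -1},{"dx": 2,"dy": -36,"dz": 13,"rx": 0,"ry": 0,"rz": 0,"fingers": -1},{"dx": 2,"dy": -30,"dz": 20,"rx": 0,"ry": 0,"rz": 0,"fingers": -1}])

```text
clock: 7.85
tcp_pos: [0.5119, -0.0039, 0.1128]
orientation: [-0.414, 0.564, 0.595, 0.396]
wrist_force: [-0.3, -0.8, -0.4]
finger_gap: 0.0856
```

```bash
python3 - <<'E'
from st import *
s,Rm=st()
ims=[]
for n in ['scene','top']:
    c,T=shot(n); p=topx(c,T,[[.503,.141,.036]])[0]; print(p); x,y=p.astype(int)
    ims.append(cv2.resize(c['img'][y-50:y+50,x-65:x+65],None,fx=3,fy=3,interpolation=cv2.INTER_CUBIC))
    for d in cut_out('chart_center',n):
        r=d['region']; P=toworld(c,T,np.argwhere(r)[:,::-1],.069 if n=='top' else .036)
        print(n,d['confidence'],d['extent'],cv2.minAreaRect((P*1000).astype(np.float32)))
save('p3.png',np.hstack(ims))
E
```

```text
t 7.85 j [-0.536  0.864 -0.088  1.605  0.899  0.473] tcp [511.9  -3.9 112.8] F [-0.3 -0.8 -0.4] gap 0.0856
x [-0.022  0.343  0.939] y [0.999 0.051 0.005] z [-0.046  0.938 -0.344]
[317.66223761 220.60813997]
scene 0.85 [307.2, 212.1, 327.7, 240.0] ((507.13507080078125, 141.06927490234375), (107.20891571044922, 46.337554931640625), 36.71492004394531)
[174.76436986 216.82033602]
top 0.65 [166.1, 205.9, 184.5, 227.6] ((504.66888427734375, 133.98184204101562), (46.158931732177734, 36.853370666503906), 0.1393011510372162)
top 0.65 [278.0, 142.6, 299.7, 156.3] ((656.86181640625, -130.21658325195312), (42.303123474121094, 40.189022064208984), 89.3447494506836)
```

View pics/p3.png

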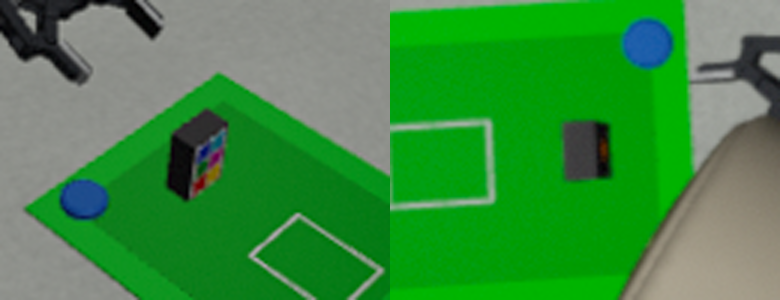

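It stands cleanly on its end: patches at (212,165) in the left half, the top end and back at (588,150) in the right half. I go over it to the other side for the second grasp at -45°.

Emit:
servo_tool(deltas=[{"dx": 0,"dy": 0,"dz": 35,"rx": -0.1254,"ry": -0.0063,"rz": 0,"fingers": -1},{"dx": 0,"dy": 0,"dz": 35,"rx": -0.1254,"ry": -0.0063,"rz": 0,"fingers": -1},{"dx": 0,"dy": 0,"dz": 35,"rx": -0.1254,"ry": -0.0063,"rz": 0,"fingers": -1},{"dx": 0,"dy": 0,"dz": 35,"rx": -0.1254,"ry": -0.0063,"rz": 0,"fingers": -1},{"dx": 0,"dy": 15,"dz": 25,"rx": -0.1254,"ry": -0.0063,"rz": 0,"fingers": -1},{"dx": -1,"dy": 20,"dz": 0,"rx": -0.1254,"ry": -0.0063,"rz": 0,"fingers": -1},{"dx": -1,"dy": 25,"dz": 0,"rx": -0.1254,"ry": -0.0063,"rz": 0,"fingers": -1},{"dx": -2,"dy": 25,"dz": 0,"rx": -0.1254,"ry": -0.0063,"rz": 0,"fingers": -1}])

```text
clock: 8.85
tcp_pos: [0.5078, 0.0834, 0.2782]
orientation: [-0.074, 0.683, 0.723, 0.074]
wrist_force: [0.2, -0.3, 0.4]
finger_gap: 0.0854
```

Emit:
servo_tool(deltas=[{"dx": -1,"dy": 25,"dz": 0,"rx": -0.1254,"ry": -0.0063,"rz": 0,"fingers": -1},{"dx": -1,"dy": 25,"dz": 0,"rx": -0.1254,"ry": -0.0063,"rz": 0,"fingers": -1},{"dx": -1,"dy": 25,"dz": 0,"rx": -0.1254,"ry": -0.0063,"rz": 0,"fingers": -1},{"dx": -1,"dy": 25,"dz": 0,"rx": -0.1254,"ry": -0.0063,"rz": 0,"fingers": -1},{"dx": -1,"dy": 25,"dz": 0,"rx": -0.1254,"ry": -0.0063,"rz": 0,"fingers": -1},{"dx": -1,"dy": 27,"dz": 0,"rx": -0.1254,"ry": -0.0063,"rz": 0,"fingers": -1},{"dx": -1,"dy": 0,"dz": 0,"rx": -0.1254,"ry": -0.0063,"rz": 0,"fingers": -1},{"dx": -1,"dy": 0,"dz": 0,"rx": -0.1254,"ry": -0.0063,"rz": 0,"fingers": -1}])

```text
clock: 9.65
tcp_pos: [0.4992, 0.2361, 0.2772]
orientation: [0.281, 0.632, 0.672, -0.266]
wrist_force: [-0.2, -0.1, -0.4]
finger_gap: 0.085
```

```bash
python3 - <<'E'
from st import *
s,Rm=st(); need(Rm,-45)
E
```

```text
t 9.65 j [ 0.556  0.587  0.202  1.639 -0.678  2.227] tcp [499.2 236.1 277.2] F [-0.2 -0.1 -0.4] gap 0.085
x [-0.044  0.699 -0.714] y [ 0.998  0.061 -0.002] z [ 0.042 -0.712 -0.701]
rotvec to target [ 0.0094 -0.0017 -0.0101]
```

Emit:
servo_tool(deltas=[{"dx": 1,"dy": -3,"dz": -40,"rx": 0.009,"ry": -0.002,"rz": -0.01,"fingers": -1},{"dx": 0,"dy": 0,"dz": -40,"rx": 0,"ry": 0,"rz": 0,"fingers": -1},{"dx": 0,"dy": 0,"dz": -40,"rx": 0,"ry": 0,"rz": 0,"fingers": -1},{"dx": 0,"dy": 0,"dz": -20,"rx": 0,"ry": 0,"rz": 0,"fingers": -1},{"dx": 0,"dy": 0,"dz": 0,"rx": 0,"ry": 0,"rz": 0,"fingers": -1}])

```text
clock: 10.15
tcp_pos: [0.4985, 0.2305, 0.1338]
orientation: [0.274, 0.637, 0.67, -0.266]
wrist_force: [-0.4, 0.3, -0.4]
finger_gap: 0.0854
```

```bash
python3 - <<'E'
from st import *
s,Rm=st(); need(Rm,-45)
c,T=shot('wrist'); im=c['img'].copy()
b=np.array([504.4,142.1,36])/1000; e=np.array([-.0506,.9987,0]); j=np.array([.9987,.0506,0]); z=np.array([0,0,1])
for a in(-1,1):
  for k in(-1,1):
    for q in(-1,1):
      p=topx(c,T,b+a*.013*e+k*.023*j+q*.033*z)[0].astype(int); cv2.circle(im,tuple(map(int,p)),3,(255,0,255),1)
save('w4.png',im,1.5)
E
```

```text
t 10.15 j [ 0.544  0.689  0.015  1.346 -0.667  2.222] tcp [498.5 230.5 133.8] F [-0.4  0.3 -0.4] gap 0.0854
x [-0.039  0.707 -0.706] y [ 0.999  0.048 -0.007] z [ 0.029 -0.706 -0.708]
rotvec to target [-0.0009 -0.007   0.0031]
```

View pics/w4.png

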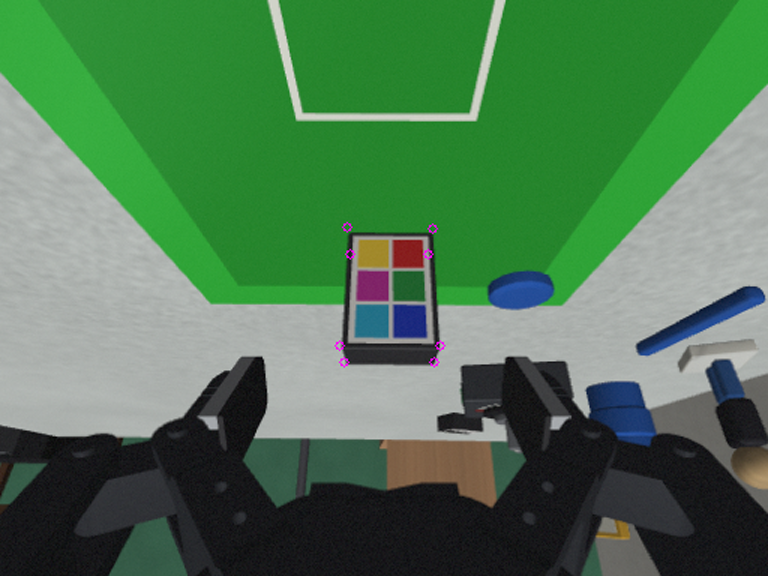

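The predicted corners (magenta, about 340-440 × 228-362) sit on the block within about 2 mm, patches facing me. I slide in and grip.

Emit:
servo_tool(deltas=[{"dx": 1,"dy": -20,"dz": -20,"rx": 0,"ry": -0.003,"rz": 0.003,"fingers": -1},{"dx": 1,"dy": -12,"dz": -12,"rx": 0,"ry": 0,"rz": 0,"fingers": -1},{"dx": 1,"dy": -7,"dz": -7,"rx": 0,"ry": 0,"rz": 0,"fingers": -1},{"dx": 0,"dy": 0,"dz": 0,"rx": 0,"ry": 0,"rz": 0,"fingers": -1}])

```text
clock: 10.6
tcp_pos: [0.5043, 0.1913, 0.0994]
orientation: [0.277, 0.638, 0.669, -0.262]
wrist_force: [0.4, 0.4, 0.1]
finger_gap: 0.0854
```

Emit:
servo_tool(deltas=[{"dx": 0,"dy": 0,"dz": 0,"rx": 0,"ry": 0,"rz": 0,"fingers": 1},{"dx": 0,"dy": 0,"dz": 0,"rx": 0,"ry": 0,"rz": 0,"fingers": 1},{"dx": 0,"dy": 0,"dz": 0,"rx": 0,"ry": 0,"rz": 0,"fingers": 1},{"dx": 0,"dy": 0,"dz": 0,"rx": 0,"ry": 0,"rz": 0,"fingers": 1},{"dx": 0,"dy": 0,"dz": 0,"rx": 0,"ry": 0,"rz": 0,"fingers": 1},{"dx": 0,"dy": 0,"dz": 0,"rx": 0,"ry": 0,"rz": 0,"fingers": 1}], newtons=60)

```text
clock: 11.2
tcp_pos: [0.5048, 0.1923, 0.0999]
orientation: [0.277, 0.638, 0.669, -0.261]
wrist_force: [-1.4, 3.1, 5.8]
finger_gap: 0.0448
```

```bash
python3 - <<'E'
from st import *
s,Rm=st(); need(Rm,-45)
c,T=shot('wrist'); im=c['img'].copy()
save('w5.png',im,1.5)
E
```

```text
t 11.2 j [ 0.486  0.677 -0.095  1.191 -0.694  2.152] tcp [504.8 192.3  99.9] F [-1.4  3.1  5.8] gap 0.0448
x [-0.032  0.709 -0.704] y [0.999 0.05  0.005] z [ 0.039 -0.703 -0.71 ]
rotvec to target [-0.0045  0.0044  0.0005]
```

View pics/w5.png

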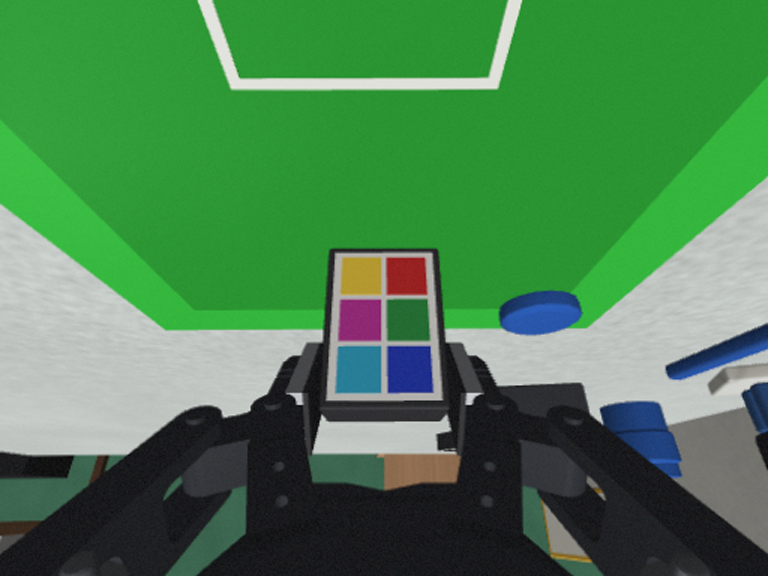

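The block is centred in the jaws with its patches visible (335-435 × 250-400). I lift it, pitch it by 90°, and carry it over the outline.

Emit:
servo_tool(deltas=[{"dx": 0,"dy": 0,"dz": 10,"rx": 0,"ry": 0,"rz": 0,"fingers": 1},{"dx": 0,"dy": 0,"dz": 30,"rx": 0,"ry": 0,"rz": 0,"fingers": 1},{"dx": 0,"dy": 0,"dz": 30,"rx": 0.12,"ry": 0.006,"rz": 0,"fingers": 1},{"dx": 0,"dy": 0,"dz": 30,"rx": 0.12,"ry": 0.006,"rz": 0,"fingers": 1},{"dx": -1,"dy": 2,"dz": 0,"rx": 0.12,"ry": 0.006,"rz": 0,"fingers": 1},{"dx": -1,"dy": 2,"dz": 0,"rx": 0.12,"ry": 0.006,"rz": 0,"fingers": 1},{"dx": -1,"dy": 2,"dz": 0,"rx": 0.12,"ry": 0.006,"rz": 0,"fingers": 1},{"dx": -1,"dy": 2,"dz": 0,"rx": 0.12,"ry": 0.006,"rz": 0,"fingers": 1}])

```text
clock: 12.05
tcp_pos: [0.5002, 0.1999, 0.2]
orientation: [0.021, 0.69, 0.723, -0.018]
wrist_force: [-0.0, -0.1, -2.5]
finger_gap: 0.0446
```

Emit:
servo_tool(deltas=[{"dx": -1,"dy": 2,"dz": -10,"rx": 0.12,"ry": 0.006,"rz": 0,"fingers": 1},{"dx": 0,"dy": 2,"dz": -10,"rx": 0.12,"ry": 0.006,"rz": 0,"fingers": 1},{"dx": 0,"dy": 2,"dz": -10,"rx": 0.12,"ry": 0.006,"rz": 0,"fingers": 1},{"dx": 0,"dy": 1,"dz": -10,"rx": 0.12,"ry": 0.006,"rz": 0,"fingers": 1},{"dx": 0,"dy": 0,"dz": -10,"rx": 0.12,"ry": 0.006,"rz": 0,"fingers": 1},{"dx": 0,"dy": 0,"dz": -10,"rx": 0.12,"ry": 0.006,"rz": 0,"fingers": 1},{"dx": 0,"dy": 0,"dz": 0,"rx": 0.12,"ry": 0.006,"rz": 0,"fingers": 1},{"dx": 0,"dy": 0,"dz": 0,"rx": 0,"ry": 0,"rz": 0,"fingers": 1}])

```text
clock: 12.85
tcp_pos: [0.4986, 0.2051, 0.1371]
orientation: [-0.277, 0.64, 0.667, 0.261]
wrist_force: [-1.3, -0.1, -1.3]
finger_gap: 0.0444
```

```bash
python3 - <<'E'
from st import *
s,Rm=st(); need(Rm,45)
c,T=shot('wrist'); im=c['img'].copy()
tip=s['tcp_pos']
y=np.radians(92.9); e=np.array([np.cos(y),np.sin(y),0]); j=np.array([e[1],-e[0],0]); z=np.array([0,0,1])
b=tip+.0639*e-.0501*z; print('block est',b)
for a in(-1,1):
  for k in(-1,1):
      for q in (-1,1):
        p=topx(c,T,b+a*.033*e+k*.023*j+q*.013*z)[0]; cv2.circle(im,tuple(map(int,p)),3,(255,0,255),1)
      p=topx(c,T,np.array([.4963,.2711,.003])+a*.041*e+k*.031*j)[0]; cv2.circle(im,tuple(map(int,p)),3,(255,0,0),1)
save('w6.png',im,1.5)
E
```

```text
t 12.85 j [-0.069  0.409 -0.439  0.839  0.774  1.413] tcp [498.6 205.1 137.1] F [-1.3 -0.1 -1.3] gap 0.0444
x [-0.027  0.71   0.704] y [ 0.999  0.044 -0.006] z [-0.035  0.703 -0.71 ]
rotvec to target [ 0.0049 -0.0059  0.0068]
block est [0.49541527 0.26889603 0.08700429]
```

View pics/w6.png

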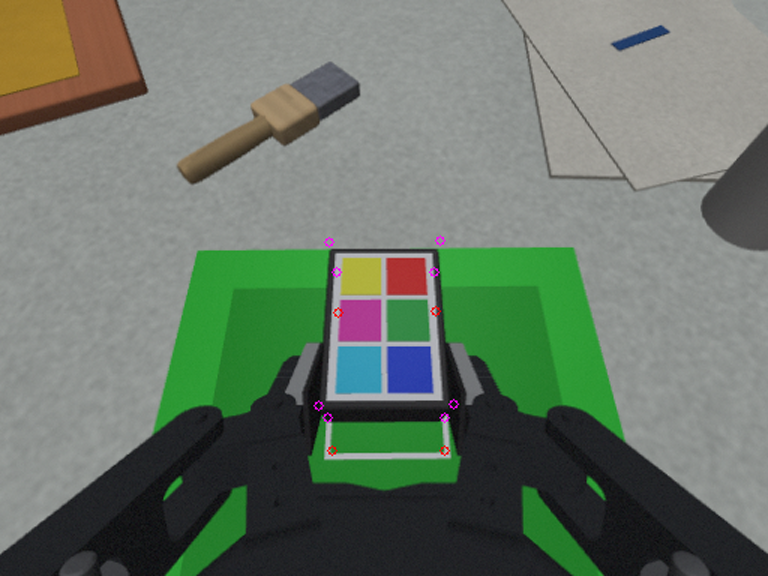

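```bash
python3 - <<'E'
from st import *
s,Rm=st()
c,T=shot('wrist'); im=c['img']; g=im.astype(int).sum(2)
dark=(im.max(2)<75).astype(np.uint8)
# frame: bright/coloured pixels enclosed; print edge columns per row and row edges per col
print('rows at col 220,256,290:')
for x in (222,256,288): print(x,[(y,int(g[y,x])) for y in range(160,176)],[(y,int(g[y,x])) for y in range(258,284)])
for y in (172,180,200,220,260,266): print(y,'L',[(x,int(g[y,x])) for x in range(212,228)],'R',[(x,int(g[y,x])) for x in range(286,302)])
K=np.array(c['intrinsics']); print(K.tolist(),c['k1'])
for d in cut_out('chart_center','wrist'): print(d['confidence'],d['extent'])
E
```

```text
t 12.9 j [-0.067  0.408 -0.438  0.839  0.771  1.414] tcp [499.2 205.5 137.8] F [ 0.1 -0.3 -1.1] gap 0.0444
x [-0.029  0.712  0.702] y [ 0.999  0.045 -0.004] z [-0.034  0.701 -0.712]
rows at col 220,256,290:
222 [(160, 441), (161, 444), (162, 434), (163, 437), (164, 435), (165, 404), (166, 121), (167, 163), (168, 153), (169, 149), (170, 156), (171, 157), (172, 151), (173, 148), (174, 157), (175, 157)] [(258, 533), (259, 538), (260, 534), (261, 534), (262, 531), (263, 536), (264, 534), (265, 535), (266, 523), (267, 264), (268, 146), (269, 147), (270, 148), (271, 123), (272, 101), (273, 66), (274, 64), (275, 61), (276, 62), (277, 66), (278, 69), (279, 59), (280, 73), (281, 128), (282, 225), (283, 222)]
256 [(160, 424), (161, 425), (162, 421), (163, 423), (164, 419), (165, 401), (166, 138), (167, 169), (168, 274), (169, 530), (170, 539), (171, 534), (172, 539), (173, 539), (174, 537), (175, 535)] [(258, 535), (259, 539), (260, 536), (261, 533), (262, 532), (263, 534), (264, 534), (265, 534), (266, 525), (267, 242), (268, 146), (269, 146), (270, 138), (271, 109), (272, 97), (273, 75), (27
[... 2429 characters left out ...]
497), (290, 537), (291, 538), (292, 536), (293, 537), (294, 378), (295, 191), (296, 158), (297, 147), (298, 125), (299, 64), (300, 41), (301, 54)]
266 L [(212, 47), (213, 114), (214, 139), (215, 150), (216, 143), (217, 385), (218, 508), (219, 529), (220, 523), (221, 529), (222, 523), (223, 520), (224, 522), (225, 522), (226, 522), (227, 531)] R [(286, 518), (287, 518), (288, 517), (289, 522), (290, 521), (291, 524), (292, 523), (293, 520), (294, 470), (295, 294), (296, 150), (297, 154), (298, 133), (299, 81), (300, 61), (301, 57)]
[[269.5681477701827, 0.0, 255.78420310321238], [0.0, 269.5681477701827, 189.34470444519766], [0.0, 0.0, 1.0]] 0.01326934183627793
0.86 [213.8, 162.4, 296.8, 282.4]
```

```bash
python3 - <<'E'
from st import *
from scipy.optimize import least_squares
s,Rm=st(); c,T=shot('wrist')
y=np.radians(92.9); e=np.array([np.cos(y),np.sin(y),0]); j=np.array([e[1],-e[0],0]); z=np.array([0,0,1]); B=np.c_[e,j,z]
loc=np.array([[33,-23,13],[33,23,13],[-33,23,13],[-33,-23,13],[-33,-23,-13],[-33,23,-13]])/1000
meas=np.array([[218.6,165.4],[292.5,165.4],[299.4,270.9],[212.3,270.9],[0,281.2],[0,281.2]])
b0=s['tcp_pos']+.0639*e-.0501*z
def f(p):
    P=(R.from_rotvec(p[:3]).as_matrix()@B@loc.T).T+b0+p[3:]/1000
    d=topx(c,T,P)-meas; return np.r_[d[:4].ravel(),d[4:,1]]
r=least_squares(f,np.zeros(6)); print('rot(world)',r.x[:3].round(4),'shift mm',r.x[3:].round(2),'res',r.fun.round(2),'before',f(np.zeros(6)).round(1))
print('block centre',b0+r.x[3:]/1000, 'rot about jaw',r.x[:3]@j,'yaw',r.x[2])
P=topx(c,T,(R.from_rotvec(r.x[:3]).as_matrix()@B@loc.T).T+b0+r.x[3:]/1000); print(P.round(1).tolist())
# outline from wrist: near side white line
im=c['img']; print([(v,im[v,256].tolist()) for v in range(294,312)])
print(topx(c,T,np.array([[.4963,.2711,.003]])-.041*e), topx(c,T,np.array([[.4963,.2711,.003]])-.045*e))
for v in (290,295): print(v,[(u,im[v,u].tolist()) for u in list(range(212,228))],[(u,im[v,u].tolist()) for u in range(290,306)])
E
```

```text
t 13.0 j [-0.065  0.405 -0.437  0.838  0.772  1.414] tcp [499.7 206.6 139.2] F [ 0.6  0.4 -0.8] gap 0.0447
x [-0.033  0.712  0.702] y [ 0.999  0.047 -0.   ] z [-0.033  0.701 -0.712]
rot(world) [-0.0346  0.0053 -0.0008] shift mm [-0.69 -0.85 -3.68] res [ 0.94  0.05 -0.88  0.14  0.83  0.19 -0.87  0.29 -0.31 -0.42] before [ 1.1 -4.5  1.  -4.7  2.8 -1.6 -0.2 -1.3 -3.1 -3.4]
block centre [0.49578369 0.26959282 0.08546866] rot about jaw -0.034304769978210005 yaw -0.0007985938787824665
[[219.5, 165.4], [291.6, 165.5], [300.2, 271.1], [211.4, 271.2], [217.4, 280.9], [293.8, 280.8]]
[(294, [40, 130, 46]), (295, [43, 133, 50]), (296, [41, 131, 48]), (297, [39, 129, 44]), (298, [40, 131, 48]), (299, [42, 131, 48]), (300, [42, 132, 48]), (301, [39, 130, 46]), (302, [36, 128, 45]), (303, [101, 151, 108]), (304, [168, 174, 175]), (305, [174, 176, 182]), (306, [175, 177, 181]), (307, [118, 156, 125]), (308, [58, 135, 64]), (309, [40, 131, 48]), (310, [36, 128, 43]), (311, [41, 130, 48])]
[[256.633304   302.07255756]] [[256.65585434 307.38790443]]
290 [(212, [40, 130, 47]), (213, [38, 129, 47]), (21
[... 691 characters left out ...]
7]), (213, [41, 131, 47]), (214, [65, 140, 74]), (215, [163, 172, 169]), (216, [174, 176, 181]), (217, [175, 177, 181]), (218, [106, 150, 113]), (219, [47, 132, 54]), (220, [41, 131, 48]), (221, [38, 128, 45]), (222, [37, 128, 44]), (223, [39, 131, 47]), (224, [44, 133, 51]), (225, [40, 129, 46]), (226, [43, 132, 49]), (227, [40, 130, 47])] [(290, [38, 129, 43]), (291, [40, 129, 46]), (292, [39, 130, 45]), (293, [146, 162, 151]), (294, [175, 177, 181]), (295, [177, 178, 183]), (296, [136, 162, 144]), (297, [75, 140, 81]), (298, [40, 129, 46]), (299, [39, 130, 47]), (300, [39, 130, 47]), (301, [41, 131, 47]), (302, [33, 101, 38]), (303, [19, 47, 18]), (304, [18, 19, 16]), (305, [26, 22, 24])]
```

Pose fit: the block is about 2° nose-down in the hand and 3.7 mm lower than assumed, with the outline matching within 1 mm. I correct the pitch and lower it.

Emit:
servo_tool(deltas=[{"dx": 0,"dy": -1,"dz": -20,"rx": 0.032,"ry": 0.002,"rz": 0,"fingers": 1},{"dx": 0,"dy": 0,"dz": -20,"rx": 0,"ry": 0,"rz": 0,"fingers": 1},{"dx": 0,"dy": 0,"dz": -15,"rx": 0,"ry": 0,"rz": 0,"fingers": 1},{"dx": 0,"dy": 0,"dz": -9,"rx": 0,"ry": 0,"rz": 0,"fingers": 1},{"dx": 0,"dy": 0,"dz": 0,"rx": 0,"ry": 0,"rz": 0,"fingers": 1}])

```text
clock: 13.55
tcp_pos: [0.4989, 0.2063, 0.0746]
orientation: [-0.286, 0.634, 0.665, 0.272]
wrist_force: [0.2, -0.1, -1.8]
finger_gap: 0.0447
```

Emit:
servo_tool(deltas=[{"dx": 0,"dy": 0,"dz": -2,"rx": 0,"ry": 0,"rz": 0,"fingers": 1},{"dx": 0,"dy": 0,"dz": 0,"rx": 0,"ry": 0,"rz": 0,"fingers": 1}])

```text
clock: 13.75
tcp_pos: [0.4999, 0.2059, 0.0736]
orientation: [-0.286, 0.634, 0.665, 0.273]
wrist_force: [-0.3, -0.2, -1.6]
finger_gap: 0.0447
```

Emit:
servo_tool(deltas=[{"dx": 0,"dy": 0,"dz": -2,"rx": 0,"ry": 0,"rz": 0,"fingers": 1},{"dx": 0,"dy": 0,"dz": 0,"rx": 0,"ry": 0,"rz": 0,"fingers": 1}])

```text
clock: 13.95
tcp_pos: [0.4996, 0.2057, 0.0712]
orientation: [-0.286, 0.634, 0.665, 0.273]
wrist_force: [0.7, 0.2, -1.0]
finger_gap: 0.0443
```

```bash
python3 - <<'E'
from st import *
s,Rm=st(); need(Rm,45); print(s['ft_torque'])
E
```

```text
t 13.95 j [-0.078  0.517 -0.493  0.693  0.804  1.39 ] tcp [499.6 205.7  71.2] F [ 0.7  0.2 -1. ] gap 0.0443
x [-0.032  0.687  0.726] y [ 0.999  0.047 -0.001] z [-0.035  0.725 -0.688]
rotvec to target [-0.027  -0.002   0.0037]
[-0.82359914 -0.0401796   0.03179753]
```

Emit:
servo_tool(deltas=[{"dx": 0,"dy": 0,"dz": -2,"rx": 0,"ry": 0,"rz": 0,"fingers": 1},{"dx": 0,"dy": 0,"dz": 0,"rx": 0,"ry": 0,"rz": 0,"fingers": 1}])

```text
clock: 14.15
tcp_pos: [0.4994, 0.2056, 0.0688]
orientation: [-0.286, 0.634, 0.664, 0.272]
wrist_force: [-0.5, -0.1, -1.7]
finger_gap: 0.0445
```

Emit:
servo_tool(deltas=[{"dx": 0,"dy": 0,"dz": -1,"rx": 0,"ry": 0,"rz": 0,"fingers": 1},{"dx": 0,"dy": 0,"dz": 0,"rx": 0,"ry": 0,"rz": 0,"fingers": 1}])

```text
clock: 14.35
tcp_pos: [0.4993, 0.2056, 0.0678]
orientation: [-0.286, 0.634, 0.664, 0.272]
wrist_force: [0.3, -0.6, -0.9]
finger_gap: 0.0447
```

Emit:
servo_tool(deltas=[{"dx": 0,"dy": 0,"dz": -1,"rx": 0,"ry": 0,"rz": 0,"fingers": 1},{"dx": 0,"dy": 0,"dz": 0,"rx": 0,"ry": 0,"rz": 0,"fingers": 1}])

```text
clock: 14.55
tcp_pos: [0.4995, 0.2057, 0.0671]
orientation: [-0.286, 0.634, 0.664, 0.273]
wrist_force: [-0.5, 0.3, 0.8]
finger_gap: 0.0445
```

```bash
python3 - <<'E'
from st import *
s,Rm=st(); need(Rm,45); print(s['ft_torque'])
E
```

```text
t 14.55 j [-0.078  0.523 -0.496  0.684  0.805  1.39 ] tcp [499.5 205.7  67.1] F [-0.5  0.3  0.8] gap 0.0445
x [-0.031  0.687  0.726] y [ 0.999  0.047 -0.001] z [-0.035  0.726 -0.687]
rotvec to target [-0.0275 -0.0025  0.0039]
[-0.63003366 -0.04674292  0.07200053]
```

Emit:
servo_tool(deltas=[{"dx": 0,"dy": 0,"dz": -1,"rx": 0,"ry": 0,"rz": 0,"fingers": 1},{"dx": 0,"dy": 0,"dz": 0,"rx": 0,"ry": 0,"rz": 0,"fingers": 1}])

```text
clock: 14.75
tcp_pos: [0.4995, 0.2058, 0.0669]
orientation: [-0.287, 0.634, 0.664, 0.273]
wrist_force: [-2.6, -2.7, 6.9]
finger_gap: 0.0445
```

```bash
python3 - <<'E'
from st import *
s,Rm=st(); print(s['ft_torque'])
from scipy.optimize import least_squares
c,T=shot('wrist'); g=c['img'].astype(int).sum(2)
# block edges again: far row, near row
for x in (235,256,275): print(x,[int(v) for v in g[158:172,x]],[int(v) for v in g[262:290,x]])
E
```

```text
t 14.75 j [-0.078  0.524 -0.496  0.683  0.806  1.39 ] tcp [499.5 205.8  66.9] F [-2.6 -2.7  6.9] gap 0.0445
x [-0.031  0.686  0.727] y [ 0.999  0.046 -0.001] z [-0.034  0.726 -0.686]
[-0.12205003  0.32188034  0.39396944]
235 [241, 235, 234, 234, 239, 242, 234, 236, 166, 166, 292, 562, 562, 558] [520, 564, 565, 563, 548, 249, 149, 144, 146, 119, 99, 69, 61, 61, 59, 73, 62, 67, 55, 146, 232, 241, 239, 240, 234, 239, 235, 232]
256 [248, 254, 249, 251, 250, 249, 246, 236, 149, 172, 291, 567, 567, 564] [563, 563, 562, 563, 549, 181, 156, 151, 151, 125, 102, 65, 66, 75, 56, 67, 56, 70, 76, 151, 236, 231, 246, 238, 240, 229, 236, 239]
275 [249, 245, 245, 242, 241, 251, 244, 228, 160, 160, 288, 567, 562, 542] [462, 567, 562, 563, 548, 185, 151, 152, 148, 118, 102, 65, 75, 59, 59, 67, 73, 63, 66, 145, 232, 229, 232, 227, 231, 235, 233, 232]
```

Firm contact at the predicted height. I release and back out along the tool axis.

Emit:
servo_tool(deltas=[{"dx": 0,"dy": 0,"dz": 0.5,"rx": 0,"ry": 0,"rz": 0,"fingers": -1},{"dx": 0,"dy": 0,"dz": 0,"rx": 0,"ry": 0,"rz": 0,"fingers": -1},{"dx": 0,"dy": 0,"dz": 0,"rx": 0,"ry": 0,"rz": 0,"fingers": -1},{"dx": 0,"dy": 0,"dz": 0,"rx": 0,"ry": 0,"rz": 0,"fingers": -1},{"dx": 0,"dy": 0,"dz": 0,"rx": 0,"ry": 0,"rz": 0,"fingers": -1},{"dx": 1,"dy": -22,"dz": 21,"rx": 0,"ry": 0,"rz": 0,"fingers": -1},{"dx": 1,"dy": -30,"dz": 30,"rx": 0,"ry": 0,"rz": 0,"fingers": -1},{"dx": 1,"dy": -30,"dz": 35,"rx": 0,"ry": 0,"rz": 0,"fingers": -1}])

```text
clock: 15.6
tcp_pos: [0.5014, 0.1233, 0.1527]
orientation: [-0.287, 0.634, 0.664, 0.272]
wrist_force: [0.5, 0.2, -0.6]
finger_gap: 0.0851
```

Emit:
servo_tool(deltas=[{"dx": 5,"dy": -30,"dz": 35,"rx": -0.11,"ry": -0.006,"rz": 0,"fingers": -1},{"dx": 5,"dy": -35,"dz": 35,"rx": -0.11,"ry": -0.006,"rz": 0,"fingers": -1},{"dx": 10,"dy": -35,"dz": 30,"rx": -0.11,"ry": -0.006,"rz": 0,"fingers": -1},{"dx": 10,"dy": -35,"dz": 0,"rx": -0.11,"ry": -0.006,"rz": 0,"fingers": -1},{"dx": 10,"dy": -35,"dz": 0,"rx": -0.11,"ry": -0.006,"rz": 0,"fingers": -1},{"dx": 10,"dy": -30,"dz": 0,"rx": -0.11,"ry": -0.006,"rz": 0,"fingers": -1},{"dx": 10,"dy": -30,"dz": 0,"rx": -0.11,"ry": -0.006,"rz": 0,"fingers": -1},{"dx": 0,"dy": 0,"dz": 0,"rx": 0,"ry": 0,"rz": 0,"fingers": -1}])

```text
clock: 16.4
tcp_pos: [0.5636, -0.1078, 0.2529]
orientation: [-0.012, 0.69, 0.723, 0.016]
wrist_force: [-0.3, 0.7, 0.9]
finger_gap: 0.0853
```

```bash
python3 - <<'E'
from st import *
s,Rm=st(); need(Rm,0)
c,T=shot('top'); K=c['img']
# block inside outline check
P=topx(c,T,[[.496,.271,.003]])[0]; x,y=P.astype(int)
d=cut_out('chart_center','top')
for q in d: 
    W=toworld(c,T,np.argwhere(q['region'])[:,::-1],.029); print(q['confidence'],q['extent'],cv2.minAreaRect((W*1000).astype(np.float32)))
A=cv2.resize(K[y-45:y+45,x-55:x+55],None,fx=4,fy=4,interpolation=cv2.INTER_CUBIC)
c2,T2=shot('wrist'); 
for q in cut_out('reset_knob','wrist'): print('knob w',q['confidence'],q['extent'])
B=cv2.resize(c2['img'],(480,360))
save('p4.png',np.vstack([A[:, :440],np.zeros((0,440,3),np.uint8)]) if 0 else np.hstack([A[:360,:320+100],B])[:, :900],0.88)
np.save('w7.npy',c2['img'])
E
```

```text
t 16.4 j [-0.344  0.333 -0.052  1.194  0.038  1.179] tcp [ 563.6 -107.8  252.9] F [-0.3  0.7  0.9] gap 0.0853
x [-0.047  0.998  0.038] y [0.999 0.047 0.007] z [ 0.005  0.039 -0.999]
rotvec to target [-0.0388  0.0049  0.0034]
0.68 [110.8, 211.8, 137.5, 226.7] ((495.7681884765625, 266.640380859375), (45.453800201416016, 71.9876937866211), 0.7095540761947632)
knob w 0.72 [324.5, 196.3, 370.5, 249.1]
knob w 0.44 [82.7, 0.0, 336.6, 24.7]
```

View pics/p4.png

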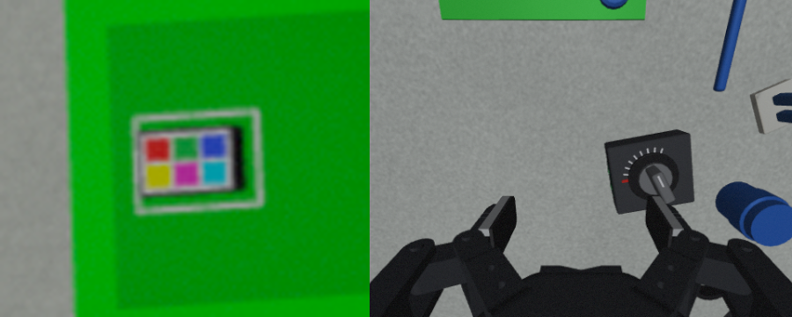

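The block lies patches up inside the outline: patches at (185,160) in the left half, with the dark side being parallax. At right, the knob is at (655,178) with the red tick at (626,182). I place the wrist camera right over the knob.

Emit:
servo_tool(deltas=[{"dx": 25,"dy": -25,"dz": 0,"rx": -0.039,"ry": 0.005,"rz": 0,"fingers": -1},{"dx": 25,"dy": -25,"dz": 0,"rx": 0,"ry": 0,"rz": 0,"fingers": -1},{"dx": 25,"dy": -25,"dz": 0,"rx": 0,"ry": 0,"rz": 0,"fingers": -1},{"dx": 16,"dy": -22,"dz": -20,"rx": 0,"ry": 0,"rz": 0,"fingers": -1},{"dx": 0,"dy": 0,"dz": 0,"rx": 0,"ry": 0,"rz": 0,"fingers": -1},{"dx": 0,"dy": 0,"dz": 0,"rx": 0,"ry": 0,"rz": 0,"fingers": -1}])

```text
clock: 17.2
tcp_pos: [0.6526, -0.2029, 0.2308]
orientation: [-0.004, 0.69, 0.724, -0.0]
wrist_force: [-1.3, 0.8, -0.6]
finger_gap: 0.0855
```

```bash
python3 - <<'E'
from st import *
s,Rm=st(); c,T=shot('wrist'); im=c['img']; print(T[:3,3])
for q in cut_out('reset_knob','wrist'): print(q['confidence'],q['extent'])
p=topx(c,T,[[.655,-.13,.084]])[0]; print(p); x,y=p.astype(int)
# rectified top view at z=.084, 1 mm/px
N=90; g=np.arange(-N//2,N//2)/1000
X,Y=np.meshgrid(.655+g,-.13-g)   # col=x right, row down = -y
def rect(z): 
    m=topx(c,T,np.c_[X.ravel(),Y.ravel(),np.full(X.size,z)]).reshape(N,N,2).astype(np.float32); return cv2.remap(im,m,None,cv2.INTER_CUBIC)
A,B=rect(.084),rect(.05); 
save('p5.png',np.hstack([A,B]),4)
gr=A.astype(int).sum(2)
for i in range(0,N,3): print(''.join(' .:-=+*#%@'[min(9,int(v)//62)] for v in gr[i,::1]))
E
```

```text
t 17.2 j [-0.419  0.559  0.244  1.263  0.002  1.104] tcp [ 652.6 -202.9  230.8] F [-1.3  0.8 -0.6] gap 0.0855
x [-0.048  0.999  0.005] y [ 0.999  0.048 -0.006] z [-0.006  0.005 -1.   ]
[ 0.6487392  -0.12821231  0.30211003]
0.73 [246.2, 85.6, 293.4, 139.5]
[265.55638174 109.68340347]
#############################**####*##*########################**==--:::::---------:+#####
############**#####################################*++=-:::::-----------------------:+####
################*####################***+=-::::::-----------------------------------::*###
##########################*+==-:::::-------------------------------------------------:-*##
#############**+--:::::-:---------:--:------------------------------:-----------------:+#*
**+=--::::::--:-----:-----:-----------+%=::-:-*%+:---:*%+:-----:-------:---------:----::+#
--:---:::--:--:---::-:::----::-*+--:-:-#%=::::=*=::::-#*---:--:----::-:--:-:-----:----::-*
-:::--:-::::::--:-::---:-::---:-*%+::.:::::::::::.::::::::....::-:::-:-----::--:-:------:=
--:-::-::::::::--:::::--=@%=::::...::::.:::::::::::::::..::.::::...::-:----:-::::-:::---
[... 1213 characters left out ...]
::.........................::---:..........::::::::::::::::::::
#*#####+::::::::::::::::::::::::...................................:::::::::::::::::::::::
#######*-::::::::::::::::::::::::::::.........................::::::::::::::::::::::::::::
########*-::::::::::::::::::::::::::::::::::::.....:.:::::::::::::::::::::::::::::::::::::
#########+::::::::::::::::::::::::::::::::::::::::::::::::::::::::::::::::::::::::::::::::
##########+:::::::::::::::::::::::::::::::::::::::::::::::::::::::::::::::::::::--=+######
#*#########=:::::::::::::::::::::::::::::::::::::::::::::::::::::::-==+###################
############-::::::::::::::::::::::::::::::::::::::::::--=**##############################
```

View pics/p5.png

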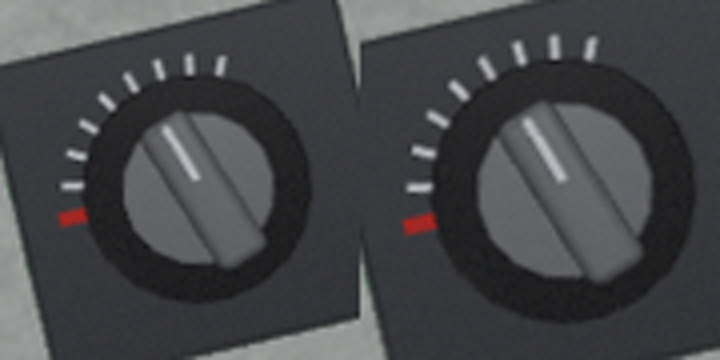

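The rectified view shows the knob axis at (205,190), left-panel scale 4 px/mm, so about (0.661, -0.1325). The index line runs from (196,180) to (167,129) and the red tick is at (72,217). The knob is therefore about 74° (1.29 rad) from zero. I align the jaws across the bar.

Emit:
servo_tool(deltas=[{"dx": 3,"dy": 20,"dz": 0,"rx": 0,"ry": 0.006,"rz": 0.117,"fingers": 0.1},{"dx": 3,"dy": 20,"dz": 0,"rx": 0,"ry": 0,"rz": 0.117,"fingers": 0.1},{"dx": 3,"dy": 20,"dz": 0,"rx": 0,"ry": 0,"rz": 0.117,"fingers": 0.1},{"dx": 0,"dy": 10,"dz": 0,"rx": 0,"ry": 0,"rz": 0.117,"fingers": 0.1},{"dx": 0,"dy": 0,"dz": -30,"rx": 0,"ry": 0,"rz": 0,"fingers": 0.1},{"dx": 0,"dy": 0,"dz": 0,"rx": 0,"ry": 0,"rz": 0,"fingers": 0.1},{"dx": 0,"dy": 0,"dz": 0,"rx": 0,"ry": 0,"rz": 0,"fingers": 0.1}])

```text
clock: 18.0
tcp_pos: [0.6616, -0.1324, 0.203]
orientation: [-0.004, 0.503, 0.864, -0.003]
wrist_force: [0.5, -0.1, -0.4]
finger_gap: 0.0382
```

```bash
python3 - <<'E'
from st import *
s,Rm=st(); need(Rm,0,119.6)
E
```

```text
t 18.0 j [-0.315  0.555  0.169  1.194 -0.004  0.739] tcp [ 661.6 -132.4  203. ] F [ 0.5 -0.1 -0.4] gap 0.0382
x [-0.494  0.869  0.004] y [ 0.869  0.494 -0.009] z [-0.01  -0.001 -1.   ]
rotvec to target [ 0.0007 -0.0102 -0.0001]
```

Emit:
servo_tool(deltas=[{"dx": 0,"dy": 0,"dz": -30,"rx": 0,"ry": -0.005,"rz": 0,"fingers": 0.1},{"dx": 0,"dy": 0,"dz": -20,"rx": 0,"ry": 0,"rz": 0,"fingers": 0.1},{"dx": 0,"dy": 0,"dz": -10,"rx": 0,"ry": 0,"rz": 0,"fingers": 0.1},{"dx": 0,"dy": 0,"dz": -6,"rx": 0,"ry": 0,"rz": 0,"fingers": 0.1},{"dx": 0,"dy": 0,"dz": 0,"rx": 0,"ry": 0,"rz": 0,"fingers": 0.1}])

```text
clock: 18.5
tcp_pos: [0.6625, -0.1335, 0.1367]
orientation: [-0.001, 0.503, 0.864, -0.002]
wrist_force: [-0.5, 0.0, 0.4]
finger_gap: 0.0382
```

Emit:
servo_tool(deltas=[{"dx": 0,"dy": 0,"dz": 0,"rx": 0,"ry": 0,"rz": 0,"fingers": 1},{"dx": 0,"dy": 0,"dz": 0,"rx": 0,"ry": 0,"rz": 0,"fingers": 1},{"dx": 0,"dy": 0,"dz": 0,"rx": 0,"ry": 0,"rz": 0,"fingers": 1},{"dx": 0,"dy": 0,"dz": 0,"rx": 0,"ry": 0,"rz": 0,"fingers": 1},{"dx": 0,"dy": 0,"dz": 0,"rx": 0,"ry": 0,"rz": 0,"fingers": 1}], newtons=30)

```text
clock: 19.0
tcp_pos: [0.663, -0.1336, 0.1378]
orientation: [-0.0, 0.503, 0.864, -0.001]
wrist_force: [-1.6, -1.1, 5.9]
finger_gap: 0.0133
```

```bash
python3 - <<'E'
from st import *
s,Rm=st(); need(Rm,0,119.6); print(s['ft_torque'])
E
```

```text
t 19.0 j [-0.317  0.593  0.068  1.047 -0.003  0.738] tcp [ 663.  -133.6  137.8] F [-1.6 -1.1  5.9] gap 0.0133
x [-0.494  0.87  -0.001] y [ 0.87   0.494 -0.003] z [-0.002 -0.002 -1.   ]
rotvec to target [ 0.0021 -0.002   0.0005]
[-0.09700763  0.19378234  0.00828821]
```

Gripped with low side force. I turn it counter-clockwise.

Emit:
servo_tool(deltas=[{"dx": 0,"dy": 0,"dz": 0,"rx": 0,"ry": 0,"rz": 0.1,"fingers": 1},{"dx": 0,"dy": 0,"dz": 0,"rx": 0,"ry": 0,"rz": 0.12,"fingers": 1},{"dx": 0,"dy": 0,"dz": 0,"rx": 0,"ry": 0,"rz": 0.12,"fingers": 1},{"dx": 0,"dy": 0,"dz": 0,"rx": 0,"ry": 0,"rz": 0.12,"fingers": 1},{"dx": 0,"dy": 0,"dz": 0,"rx": 0,"ry": 0,"rz": 0.12,"fingers": 1},{"dx": 0,"dy": 0,"dz": 0,"rx": 0,"ry": 0,"rz": 0.12,"fingers": 1},{"dx": 0,"dy": 0,"dz": 0,"rx": 0,"ry": 0,"rz": 0.12,"fingers": 1},{"dx": 0,"dy": 0,"dz": 0,"rx": 0,"ry": 0,"rz": 0.12,"fingers": 1}])

```text
clock: 19.8
tcp_pos: [0.664, -0.1316, 0.1379]
orientation: [0.002, 0.054, 0.999, -0.0]
wrist_force: [3.5, 6.0, 6.1]
finger_gap: 0.0133
```

Emit:
servo_tool(deltas=[{"dx": 0,"dy": 0,"dz": 0,"rx": 0,"ry": 0,"rz": 0.1,"fingers": 1},{"dx": 0,"dy": 0,"dz": 0,"rx": 0,"ry": 0,"rz": 0.1,"fingers": 1},{"dx": 0,"dy": 0,"dz": 0,"rx": 0,"ry": 0,"rz": 0.05,"fingers": 1},{"dx": 0,"dy": 0,"dz": 0,"rx": 0,"ry": 0,"rz": 0,"fingers": 1},{"dx": 0,"dy": 0,"dz": 0,"rx": 0,"ry": 0,"rz": 0,"fingers": 1}])

```text
clock: 20.3
tcp_pos: [0.6639, -0.131, 0.1379]
orientation: [0.002, -0.069, 0.998, -0.0]
wrist_force: [1.8, 8.1, 5.0]
finger_gap: 0.013
```

```bash
python3 - <<'E'
from st import *
s,Rm=st(); need(Rm,0,193.5); print(s['ft_torque'],'yaw',np.degrees(np.arctan2(Rm[1,0],Rm[0,0]))%360)
E
```

```text
t 20.3 j [-3.14e-01  5.91e-01  6.30e-02  1.04e+00  1.00e-03 -4.51e-01] tcp [ 663.9 -131.   137.9] F [1.8 8.1 5. ] gap 0.013
x [-0.991 -0.137 -0.004] y [-0.137  0.991 -0.001] z [ 0.004 -0.    -1.   ]
rotvec to target [0.0001 0.0039 0.098 ]
[ 1.62736089 -0.43130955  0.03597005] yaw 187.8846425239949
```

Emit:
servo_tool(deltas=[{"dx": 0,"dy": -0.5,"dz": 0,"rx": 0,"ry": 0,"rz": 0.05,"fingers": 1},{"dx": 0,"dy": 0,"dz": 0,"rx": 0,"ry": 0,"rz": 0.02,"fingers": 1},{"dx": 0,"dy": 0,"dz": 0,"rx": 0,"ry": 0,"rz": 0,"fingers": 1}])

```text
clock: 20.6
tcp_pos: [0.6639, -0.131, 0.1379]
orientation: [0.002, -0.104, 0.995, 0.0]
wrist_force: [2.8, 8.5, 5.8]
finger_gap: 0.0134
```

```bash
python3 - <<'E'
from st import *
s,Rm=st(); print(s['ft_torque'],'yaw',np.degrees(np.arctan2(Rm[1,0],Rm[0,0]))%360)
E
```

```text
t 20.6 j [-0.314  0.59   0.063  1.04   0.002 -0.522] tcp [ 663.9 -131.   137.9] F [2.8 8.5 5.8] gap 0.0134
x [-0.978 -0.207 -0.004] y [-0.207  0.978 -0.   ] z [ 0.004  0.001 -1.   ]
[ 1.94466301 -0.40361173  0.00231999] yaw 191.9401844955802
```

Emit:
servo_tool(deltas=[{"dx": 0,"dy": 0,"dz": 0,"rx": 0,"ry": 0,"rz": 0.04,"fingers": 1},{"dx": 0,"dy": 0,"dz": 0,"rx": 0,"ry": 0,"rz": 0,"fingers": 1}])

```text
clock: 20.8
tcp_pos: [0.6638, -0.1309, 0.1379]
orientation: [0.002, -0.123, 0.992, 0.0]
wrist_force: [1.9, 10.3, 5.8]
finger_gap: 0.0132
```

```bash
python3 - <<'E'
from st import *
s,Rm=st(); print(s['ft_torque'],'yaw',np.degrees(np.arctan2(Rm[1,0],Rm[0,0]))%360)
E
```

```text
t 20.8 j [-0.314  0.59   0.063  1.04   0.002 -0.561] tcp [ 663.8 -130.9  137.9] F [ 1.9 10.3  5.8] gap 0.0132
x [-0.97  -0.245 -0.004] y [-0.245  0.97   0.   ] z [ 0.004  0.001 -1.   ]
[ 2.08683568 -0.46498051 -0.63879042] yaw 194.17040056231366
```

Torque of -0.64 N m at yaw 194°: that is the zero stop, and it agrees with the red tick (193.5°). I relieve the side load, release, lift off and check.

Emit:
servo_tool(deltas=[{"dx": 0,"dy": 1,"dz": 0,"rx": 0,"ry": 0,"rz": 0,"fingers": 1},{"dx": 0,"dy": 0,"dz": 0,"rx": 0,"ry": 0,"rz": 0,"fingers": 1},{"dx": 0,"dy": 0,"dz": 0,"rx": 0,"ry": 0,"rz": 0,"fingers": 0.1},{"dx": 0,"dy": 0,"dz": 0,"rx": 0,"ry": 0,"rz": 0,"fingers": 0.1},{"dx": 0,"dy": 0,"dz": 0,"rx": 0,"ry": 0,"rz": 0,"fingers": 0.1},{"dx": 0,"dy": 0,"dz": 30,"rx": 0,"ry": 0,"rz": 0,"fingers": 0.1},{"dx": 0,"dy": 0,"dz": 40,"rx": 0,"ry": 0,"rz": 0,"fingers": 0.1},{"dx": 0,"dy": 0,"dz": 30,"rx": 0,"ry": 0,"rz": 0,"fingers": 0.1}])

```text
clock: 21.6
tcp_pos: [0.6624, -0.1332, 0.238]
orientation: [-0.0, -0.122, 0.993, -0.002]
wrist_force: [0.9, -0.3, 0.4]
finger_gap: 0.0382
```

Emit:
servo_tool(deltas=[{"dx": 0,"dy": 20,"dz": 0,"rx": 0,"ry": 0,"rz": -0.14,"fingers": 0.1},{"dx": -10,"dy": 0,"dz": 0,"rx": 0,"ry": 0,"rz": -0.14,"fingers": 0.1},{"dx": -15,"dy": -10,"dz": 0,"rx": 0,"ry": 0,"rz": -0.14,"fingers": 0.1},{"dx": -15,"dy": -15,"dz": 0,"rx": 0,"ry": 0,"rz": -0.14,"fingers": 0.1},{"dx": 0,"dy": -20,"dz": 0,"rx": 0,"ry": 0,"rz": -0.14,"fingers": 0.1},{"dx": 10,"dy": -20,"dz": 0,"rx": 0,"ry": 0,"rz": -0.14,"fingers": 0.1},{"dx": 10,"dy": -20,"dz": 0,"rx": 0,"ry": 0,"rz": -0.14,"fingers": 0.1},{"dx": 10,"dy": -10,"dz": 0,"rx": 0,"ry": 0,"rz": -0.14,"fingers": 0.1}])

```text
clock: 22.4
tcp_pos: [0.6523, -0.2099, 0.2361]
orientation: [-0.001, 0.427, 0.904, -0.002]
wrist_force: [0.2, -0.6, -0.1]
finger_gap: 0.0387
```

Emit:
servo_tool(deltas=[{"dx": 0,"dy": 0,"dz": 0,"rx": 0,"ry": 0,"rz": -0.14,"fingers": 0.1},{"dx": 0,"dy": 0,"dz": 0,"rx": 0,"ry": 0,"rz": -0.14,"fingers": 0.1},{"dx": 0,"dy": 0,"dz": 0,"rx": 0,"ry": 0,"rz": -0.14,"fingers": 0.1},{"dx": 0,"dy": 0,"dz": 0,"rx": 0,"ry": 0,"rz": -0.14,"fingers": 0.1},{"dx": 0,"dy": 0,"dz": 0,"rx": 0,"ry": 0,"rz": 0,"fingers": 0.1}])

```text
clock: 22.9
tcp_pos: [0.6521, -0.2082, 0.236]
orientation: [-0.002, 0.658, 0.753, -0.001]
wrist_force: [-0.1, 0.1, 0.3]
finger_gap: 0.038
```

```bash
python3 - <<'E'
from st import *
s,Rm=st(); c,T=shot('wrist'); im=c['img']; print(T[:3,3])
N=90; g=np.arange(-N//2,N//2)/1000
X,Y=np.meshgrid(.6625+g,-.132-g)
def rect(z):
    m=topx(c,T,np.c_[X.ravel(),Y.ravel(),np.full(X.size,z)]).reshape(N,N,2).astype(np.float32); return cv2.remap(im,m,None,cv2.INTER_CUBIC)
A=rect(.084); B=rect(.041).astype(int)
red=(B[...,0]>110)&(B[...,1]<70)&(B[...,2]<70); q=np.argwhere(red); print('red',len(q), q.mean(0)-45 if len(q) else '')
a=A.astype(int).sum(2); w=np.argwhere((a>400)); w=w[np.hypot(*(w-45).T)<24]; print('index px',len(w), w.mean(0)-45)
if len(w)>3:
    vx,vy,x0,y0=cv2.fitLine(w[:,::-1].astype(np.float32),cv2.DIST_HUBER,0,.01,.01).ravel(); print('line angle from -x',np.degrees(np.arctan2(vy,vx)))
for i in range(0,N,3): print(''.join(' .:-=+*#%@'[min(9,int(v)//62)] for v in a[i]))
# chart from top camera
c,T=shot('top'); 
for d in cut_out('chart_center','top'):
    W=toworld(c,T,np.argwhere(d['region'])[:,::-1],.029); print(d['confidence'],d['extent'],cv2.minAreaRect((W*1000).astype(np.float32)))
E
```

```text
t 22.9 j [-0.426  0.557  0.254  1.273 -0.002  1.01 ] tcp [ 652.1 -208.2  236. ] F [-0.1  0.1  0.3] gap 0.038
x [-0.135  0.991  0.001] y [ 0.991  0.135 -0.005] z [-0.005  0.001 -1.   ]
[ 0.64159762 -0.13382187  0.30693004]
red 36 [  8.97222222 -38.75      ]
index px 43 [  2.72093023 -12.55813953]
line angle from -x -12.940963
##########################################%%####%#*+=--:::-----------------:*#########%%##
##########%%######################%%#**+=--:::-----------------------------:-#############
#############%%%#%%%%#%###*+=-::::------------------------------------------:=%###########
%%%%#########*+=--:-:--------------------------------------------------------:*###########
**+---:------------------------------=#*------=--------------------------------*########%%
-----------------------------=%%=----=@#-----+@*------------------------------:-*######%%%
----------------------#@#-----=%+::.:::::::::.:::::----------------------------:=#########
----------------:-------%*::::::::::::::::::::::::::::.:-------------------------+#%##%%%%
----------------=%@*-:.::::::::::::::::::::::
[... 1392 characters left out ...]
::::::::::::::::::
:::::::-::::-::::::::::::::-::.....................:::::::::::::::::::::::::::::::::::::::
=::::::::::-:::::::::::::::::::::::::::::-:-::::::::::::::::::::::::::::::::::::::::::::::
#-:::::::::::::::::::::-::::::::::::::::::::::::::::::::::::::::::::::::::::::::-=+*##%%%#
#+::::::::::::::::::::::::::::::::::::::::::::::::::::::::::::::::::-=+**##%######%%%%%##%
#%+::::::::::::::::::::::::::::::::::::::::::::::::::::-=+*#%%%####################%######
###=:::::::::::::::::::::::::::::::::::::::-=+*#######%###%##########################%%###
0.64 [107.4, 210.6, 140.1, 227.2] ((495.922119140625, 266.7386169433594), (45.689796447753906, 71.95820617675781), 0.42087188363075256)
```

The index is at 12.9° and the red tick at 13.0° in the same picture, so the knob is at zero. Last, a close check of how square the chart lies.

Emit:
servo_tool(deltas=[{"dx": -18,"dy": 45,"dz": 0,"rx": 0,"ry": 0,"rz": 0,"fingers": 0.1},{"dx": -18,"dy": 45,"dz": 0,"rx": 0,"ry": 0,"rz": 0,"fingers": 0.1},{"dx": -18,"dy": 45,"dz": 0,"rx": 0,"ry": 0,"rz": 0,"fingers": -1},{"dx": -18,"dy": 45,"dz": 0,"rx": 0,"ry": 0,"rz": 0,"fingers": -1},{"dx": -18,"dy": 45,"dz": 0,"rx": 0,"ry": 0,"rz": 0,"fingers": -1},{"dx": -18,"dy": 45,"dz": 0,"rx": 0,"ry": 0,"rz": 0,"fingers": -1},{"dx": -18,"dy": 45,"dz": 0,"rx": 0,"ry": 0,"rz": 0,"fingers": -1},{"dx": -18,"dy": 45,"dz": 0,"rx": 0,"ry": 0,"rz": 0,"fingers": -1}])

```text
clock: 23.85
tcp_pos: [0.5074, 0.1537, 0.2367]
orientation: [-0.001, 0.657, 0.754, -0.001]
wrist_force: [0.7, 1.1, -0.1]
finger_gap: 0.0852
```

Emit:
servo_tool(deltas=[{"dx": 0,"dy": 20,"dz": 0,"rx": 0,"ry": 0,"rz": 0,"fingers": -1},{"dx": 0,"dy": 0,"dz": 0,"rx": 0,"ry": 0,"rz": 0,"fingers": -1},{"dx": 0,"dy": 0,"dz": 0,"rx": 0,"ry": 0,"rz": 0,"fingers": -1}])

```text
clock: 24.15
tcp_pos: [0.5084, 0.1724, 0.2366]
orientation: [-0.001, 0.656, 0.754, -0.001]
wrist_force: [0.3, 0.4, 0.7]
finger_gap: 0.0855
```

```bash
python3 - <<'E'
from st import *
s,Rm=st(); c,T=shot('wrist'); im=c['img']; print(T[:3,3])
N=240; g=np.arange(-N//2,N//2)/2000
X,Y=np.meshgrid(.497+g,.271-g)
def rect(z):
    m=topx(c,T,np.c_[X.ravel(),Y.ravel(),np.full(X.size,z)]).reshape(N,N,2).astype(np.float32); return cv2.remap(im,m,None,cv2.INTER_CUBIC)
def rep(n,pts):
    q=cv2.minAreaRect(pts.astype(np.float32)); (u,v),sz,a=q; print(n,'centre',497+(u-120)/2,271-(v-120)/2,'size',np.array(sz)/2,'ang',a)
for z,n in ((.003,'outline'),(.029,'chart')):
    A=rect(z).astype(int); white=(A.min(2)>120).astype(np.uint8)
    cs,h=cv2.findContours(white,cv2.RETR_LIST,cv2.CHAIN_APPROX_NONE)
    for k in sorted(cs,key=cv2.contourArea)[::-1][:6]:
        if cv2.contourArea(k)>3000: rep(n,k)
    green=(A[...,1]>A[...,0]+40)&(A[...,1]>A[...,2]+40)
    if n=='chart':
        blk=(~green).astype(np.uint8); nl,lab,st_,_=cv2.connectedComponentsWithStats(blk); l=lab[120,120]
        if st_[l][4]<20000: rep('blk mask',np.argwhere(lab==l)[:,::-1])
E
```

```text
t 24.15 j [ 1.770e-01  2.720e-01 -1.780e-01  1.125e+00  1.000e-03  1.609e+00] tcp [508.4 172.4 236.6] F [0.3 0.4 0.7] gap 0.0855
x [-0.138  0.99   0.001] y [ 0.99   0.138 -0.004] z [-0.004  0.    -1.   ]
[0.49751775 0.24675092 0.30746262]
outline centre 495.3404006958008 270.19202041625977 size [88.48945618 68.46446991] ang 87.1375961303711
outline centre 495.3428535461426 270.19596099853516 size [83.72371674 63.65837479] ang 87.05355834960938
outline centre 495.2046661376953 271.7137680053711 size [66.06571198 44.17874908] ang 86.90594482421875
chart centre 495.5524139404297 268.18310546875 size [80.77935791 62.57672119] ang 87.04922485351562
chart centre 495.53038787841797 268.1726531982422 size [76.60449982 58.26146317] ang 86.98721313476562
chart centre 495.39918518066406 269.5909881591797 size [60.39498901 40.34441757] ang 87.0643310546875
```

```bash
python3 -c "
from h import *
print(job.hand_in())"
```

```text
the job is handed in; nothing more can be done
None
```

The chart block is turned over and lies patches up inside the white outline, and the counter's knob is back at its zero stop. I handed the job in at about 24 s of the 59 s allowed, with the gripper empty and well above the table.

**Chart:** I turned it in two held quarter turns, standing it on its end on the free mat spot in between. It never toppled. In the last close wrist view its centre was within about 1 mm of the outline's centre and its angle matched within about 0.1°.

**Knob:** I turned it counter-clockwise by about 74° until the wrist felt a firm stop (0.64 N m). In the view taken after release, the index mark was at 12.9° and the red tick at 13.0°.

**Checks that disagreed:**
- **In-hand tilt:** after the second grip the block sat about 2° off and 3.7 mm lower than I had assumed. I corrected for this before setting it down.
- **Top camera:** its coarse outline of the chart suggested about 2° of yaw error and a 4 mm offset. The close wrist view did not bear that out; I put it down to the block's visible side and the low resolution.
- **Not checked:** I did not check the look-alike block or the other objects again at the end. The arm stayed clear of them and I saw no unexpected contact forces.

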